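Snap the back cover onto a desk clock in its sloped cradle

ROBOT

A 6-joint arm with a two-finger parallel gripper is mounted at the origin on the work surface. World frame = base frame: x ahead of the robot, y to its left, z up, the work surface at z = 0. Lengths are in m, angles in rad, forces in N, time in s.
With the tool pointing down it reaches from about 0.35 to 0.85 m from the base axis. Payload 8.1 kg.
Tool frame: the origin (TCP) lies between the finger pads; the fingertips stand 25 mm ahead of it and the grasp point (between the pads) lies 6 mm ahead of it (robot.tip_extent is the distance from the TCP to the fingertips, in m); z points along the fingers, y is the direction in which the jaws open and shut (so a half turn about z gives the same grasp; the last joint's range is limited). The gripper opens to 93 mm and grips with 3 to 60 N. Pads are 15 mm wide; open, the fingers measure 128 mm over their backs; the gripper's body (75 mm by 188 mm) begins 65 mm behind the grasp point.
Start: joints at [-0.085, 0.13, 1.488, -0, 1.523, -0.085], TCP at [0.6, 0, 0.244] pointing down, gripper open.
Joint ranges: [-2.96, 2.96], [-0.89, 2.26], [0.02, 2.5], [-1.34, 4.48], [0, 2.73], [-2.66, 2.66]. Speed limits (rad/s): [2.39, 2.39, 2.79, 3.14, 3.14, 3.14].

INTERFACE

Orientations are given as a rotation vector (axis times angle).
In Python, from plant import robot gives the robot as it stands.
- The arm moves only by the tool drive_tool, never from a script. Its argument "increments" is a list of rows, each a list of 7 numbers: the closure, from 0 (fully open) to 1 (shut), then the shift along the world's x, y, z in units of 25 mm (1.0 is 25 mm), then the turn, a rotation vector about the world's x, y, z in rad. In form: [[gripper, dx, dy, dz, rx, ry, rz], ...]. A call has 1 to 20 rows; each row is the pose to reach, as a shift and turn from the pose commanded when the call began; what a row does not reach only later rows make up. A row lasts 1/12 s, in which the tool goes at most 41.7 mm and 7.16 degrees, less where a joint would pass 70% of its speed; a pose out of reach is approached as far as the arm can. A call with a gripper value outside its range is refused whole. The fingers move at their own pace and stop on an object; "squeeze" is the grip in N (left out, the last holds). Time passes only in rows, so rows that repeat a pose let the fingers close. It gives the time, the measured TCP pose, the force and the opening at its end, in the units of the state.
- robot.read_state(): the state, without advancing time (a new reading comes with each control period).
- robot.read_camera(name): name is "scene" or "side" or "wrist"; returns a dict with "image" (384x512x3 uint8, red, green, blue), "fx", "fy", "cx", "cy" (pixels), "T" (4x4, takes a point from camera to world coordinates); the wrist camera has in their place "mount" (4x4, takes a point from camera to tool coordinates, whose origin is the TCP and whose axes are the flange's). Camera axes: x right, y down, z forward; pixel columns grow to the right and rows downward; lengths in m; the calibration is good to about 2 mm. A picture is of the moment at which its call begins: read the wrist's pose just before it. There is no depth.
- robot.close_job(): hands the job in, once; it reports no verdict.
The state is a dict: "t": time; "q": joint angles; "dq": joint speeds; "joint_torque": joint torques, N m; "tool_pos": TCP position; "orientation": TCP orientation; "force": force on the tool from outside, world axes, zero at the start; "wrist_torque": the same for the moment, N m; "opening": finger opening in m.
Only numpy, scipy, OpenCV 4.12 (cv2) and the standard library are available. Lean on these libraries where they do the work, as an engineer would, in place of code of your own. Each camera call takes 0.05 s, during which the arm holds its last target.

TASK

Close up the desk clock that lies face down in the sloped cradle: pick up the loose metal back cover by its rib, lay it squarely in the open back of the clock, and press it down at both ends until each end has snapped past its spring catch and lies fully home on its seat. Press firmly but with no more than about 30 N, so that the cushions under the clock are never squashed flat, and do not disturb the other things on the bench.

Things in the scene. Friction and masses are not known exactly. Their poses are not given: they have to be found in the camera images.
- clock: Dark wood desk clock, 160 (x) x 192 (y) mm, open back up, brass works. Origin: centre of the seat plane where the cover's underside rests when home. z is square to the seat, leaning 35 deg from vertical to the robot's side; x runs up the slope, y level. Opening 135 (x) x 163 (y) mm. Walls across x 16 mm above the seat plus flared brass guides to 28 mm; walls across y 6 mm high.
- catch_l: Steel spring catch at the clock's +y side, 70 mm long along x; origin: middle of that edge of the opening at seat height. Its sloping face leans inwards from 20 mm above the seat to a barb 8 mm above it, 5 mm inside the opening. A cover laid in stops on the two sloping faces, 8 to 16 mm short of home. Pushed there, the catch springs outwards, then snaps back over the cover.
- catch_r: The same at the clock's -y side. Snapping an end in, pressed 50 mm from the cover's middle, takes about 10 to 20 N (friction varies); then the force drops, and rises again on the seat. Cushions between clock and bed give 1 mm per N and spring back; over 33 mm (about 35 N) spoils the job. So hand depth does not tell if the cover is home; the feel, or cover relative to clock after letting go, does.
- cover_center (a point): Centre of the loose aluminium back cover, 18 mm above its underside. Plate 130 (x) x 160 (y) x 6 mm with a central rib on top to grip: 24 wide (x), 70 long (y), from 6 to 36 mm above the underside. z points up out of the rib. Fits the clock either way round, cover x along clock x. About 0.22 kg; starts flat on the bench.
- cover_end_a (a point): Point on the cover's underside in the middle of its edge at +y (80 mm from the middle). Its z in the clock's frame is 0 when that end is home, and 8 mm or more while that end still stands on its catch.
- cover_end_b (a point): The same at the cover's edge at -y.
- bed: Dark steel bed under the clock in the grey-green sloped cradle; origin at the seat centre of the unpressed clock, axes as the clock's. A push over about 8 N slides bed and clock along -z, 0 to 30 mm until a stop: how far is not the same each time and cannot be told beforehand, nor the cradle's height. The bed stays where it is pushed to. The clock's highest edge is up to 270 mm above the bench.
- blower: Bystander: reddish rubber air blower standing on the bench, 68 mm in diameter, 120 mm tall; origin at its foot.
- bench_block: Bystander: steel bench block 70 x 60 x 30 mm; origin under its centre.
- loupe: Bystander: black eye loupe, an open cup 56 mm in diameter, 60 mm tall; origin at its foot.
Things that resemble listed ones, but are neither listed nor needed, are in the scene too. Several things look just like the part that bears cover_center: the one meant starts nearest to the robot's base.

How it is judged:
On the way, in this order (a step that is already met when the one before it is completed fails the run):
1. the cover has been brought to the open back of the clock (distance between cover_center and clock below 0.05 m), for 0.2 s.
2. at least one end of the cover has been pressed home on the seat (distance between cover_center and clock below 0.04 m and z of any of cover_end_a, cover_end_b in the frame of clock below 0.002 m), for 0.2 s.
At the end, for the whole second after the job is handed in: Both ends of the cover are home in the clock: the underside at each end less than 2 mm above the seat, the cover lying parallel to the seat within 0.06 rad and its centre within 23 mm of the seat's centre (18 mm of that is the height of its own centre) (z of each of cover_end_a, cover_end_b in the frame of clock below 0.002 m and angle between the z axis of cover_center and the z axis of clock, either way round below 0.06 rad and distance between cover_center and clock below 0.023 m); the robot touches nothing.
It fails at once if the cushions are squashed flat (the clock sinks more than 33 mm towards the bed) (z of clock in the frame of bed below -0.033 m).
It fails at once if the blower is disturbed (moved more than 40 mm) (distance of blower from where it was at the start of the episode above 0.04 m).
It fails at once if the bench block is disturbed (moved more than 40 mm) (distance of bench_block from where it was at the start of the episode above 0.04 m).
It fails at once if the loupe is disturbed (moved more than 40 mm) (distance of loupe from where it was at the start of the episode above 0.04 m).
It also fails if it takes over 54 s, if anything falls off the work surface, if the arm or the gripper's body presses on something with over 40 N, if the wrist force passes 120 N, or if a joint passes its speed limit or range.

## Working session

There is one attempt and no reset: what is moved stays moved. The work goes in short steps, Python scripts to look and compute and a tool call to move; the robot and the scene stay as the last step left them, time stands still between calls to the robot, and variables do not carry over. Pictures are saved under pics/ and viewed, and the job is handed in when it is done.

Besides the shell and the picture viewer there is one more tool, called after "Emit:" by a JSON object that holds its "name" and its "arguments", one argument or row to a line. drive_tool: Moves the arm, as the interface text tells. Its arguments: {"type":"object","properties":{"increments":{"type":"array"},"squeeze":{"type":"number"}},"required":["increments"]}

```bash
ls; mkdir -p pics; python3 - <<'E'
from plant import robot
import cv2,pickle
s=robot.read_state();print(s)
d={}
for n in["scene","side","wrist"]:
    c=robot.read_camera(n);d[n]=c
    cv2.imwrite(f"pics/{n}0.png",c["image"][:,:,::-1])
    print(n,{k:v for k,v in c.items() if k!="image"})
pickle.dump((s,d),open("c0.pkl","wb"))
E
```

```text
pics
{'t': 0.0, 'q': array([-8.54212609e-02,  1.31134693e-01,  1.48929897e+00, -2.81622336e-05,
        1.52299926e+00, -8.53961915e-02]), 'dq': array([-0.00071402, -0.00088321, -0.00084626, -0.00060183,  0.00081521,
        0.00013608]), 'joint_torque': array([-1.61290725e-03, -5.59853125e+01, -4.91755986e+01,  7.67333270e-02,
        3.59135563e-02, -2.97389461e-04]), 'tool_pos': array([5.99466209e-01, 4.53432073e-05, 2.42592410e-01]), 'orientation': array([-2.22048491e+00, -2.22043229e+00,  1.89516749e-03]), 'force': array([ 0.42245943, -0.02120151, -0.47827835]), 'wrist_torque': array([0.02424158, 0.00597892, 0.02762681]), 'opening': 0.09293879765151082}
scene {'fx': 445.71732860440864, 'fy': 445.71732860440864, 'cx': 257.3229436696978, 'cy': 188.41494265490124, 'T': array([[ 0.43870426,  0.72381582, -0.53256852,  1.28394686],
       [ 0.89862878, -0.35190271,  0.2619748 , -0.33886247],
       [ 0.00220919, -0.59351086, -0.80482295,  1.18536463],
       [ 0.        ,  0.        ,  0.        ,  1.        ]])}
side {'fx': 356.4803404826684, 'fy': 356.4803404826684, 'cx': 255.54175866122154, 'cy': 192.7481568517283, 'T': array([[-0.91455182, -0.3002811 ,  0.27097273,  0.28543173],
       [-0.40442702,  0.66927946, -0.62330072,  0.74173539],
       [ 0.00580894, -0.67962951, -0.73353254,  0.97862957],
       [ 0.        ,  0.        ,  0.        ,  1.        ]])}
wrist {'fx': 308.18642013611867, 'fy': 308.18642013611867, 'cx': 253.847728521127, 'cy': 185.42018722457533, 'mount': array([[-9.88050660e-05, -9.62053087e-01, -2.72862324e-01,
         7.62593499e-02],
       [ 9.99999961e-01, -2.32867414e-05, -2.80001942e-04,
         2.60716075e-04],
       [ 2.63022658e-04, -2.72862341e-01,  9.62053051e-01,
        -1.41826955e-01],
       [ 0.00000000e+00,  0.00000000e+00,  0.00000000e+00,
         1.00000000e+00]])}
```

View pics/scene0.png

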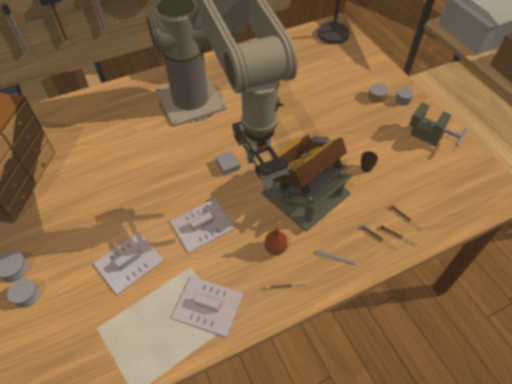

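View pics/side0.png

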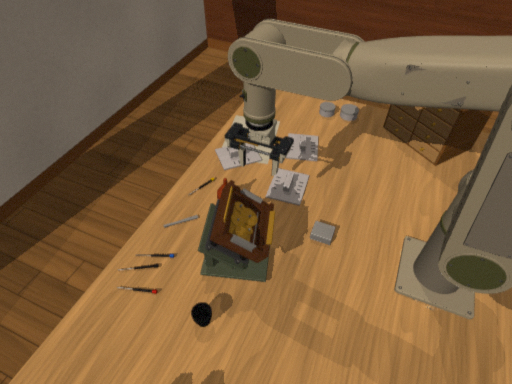

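View pics/wrist0.png

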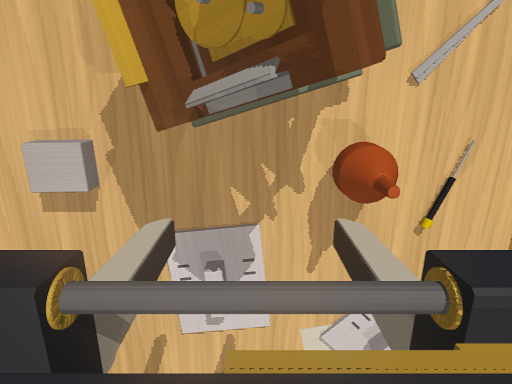

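The scene picture shows three covers (about (202,225), (128,262) and (208,303)), the clock at (310,170), the blower at (276,241) and the block at (228,162). The loupe is at (369,160). Next I'll enlarge these areas and measure them.

```bash
cat > h.py <<'E'
import numpy as np,cv2,pickle
from scipy.spatial.transform import Rotation as R
def ray(c,u,v):
    d=np.array([(u-c["cx"])/c["fx"],(v-c["cy"])/c["fy"],1.]);return c["T"][:3,:3]@d,c["T"][:3,3]
def onz(c,u,v,z):
    d,o=ray(c,u,v);return o+d*(z-o[2])/d[2]
def wristT(s,c):
    T=np.eye(4);T[:3,:3]=R.from_rotvec(s["orientation"]).as_matrix();T[:3,3]=s["tool_pos"];return T@c["mount"]
def proj(c,P):
    P=np.atleast_2d(P);T=np.linalg.inv(c["T"]);q=P@T[:3,:3].T+T[:3,3]
    return np.c_[q[:,0]/q[:,2]*c["fx"]+c["cx"],q[:,1]/q[:,2]*c["fy"]+c["cy"]]
def tri(obs):
    A=np.zeros((3,3));b=np.zeros(3)
    for c,u,v in obs:
        d,o=ray(c,u,v);d/=np.linalg.norm(d);M=np.eye(3)-np.outer(d,d);A+=M;b+=M@o
    p=np.linalg.solve(A,b);return p,[np.round(proj(c,p)[0]-[u,v],1) for c,u,v in obs]
E
python3 - <<'E'
from h import *
s,d=pickle.load(open("c0.pkl","rb"))
d["wrist"]["T"]=wristT(s,d["wrist"])
for n,pts in {"scene":[(202,225),(128,262),(208,303),(276,250),(228,162),(369,165)],"side":[(288,186),(304,147),(243,157),(323,232),(201,314)],"wrist":[(220,278)]}.items():
    for p in pts: print(n,p,np.round(onz(d[n],*p,0.01),3))
def crop(n,x0,x1,y0,y1,k,f):
    cv2.imwrite(f,cv2.resize(d[n]["image"][y0:y1,x0:x1,::-1],None,fx=k,fy=k,interpolation=cv2.INTER_CUBIC))
crop("scene",240,370,120,235,6,"pics/s1.png")
crop("side",190,330,165,285,5,"pics/d1.png")
crop("scene",80,250,190,340,4,"pics/s2.png")
E
```

```text
scene (202, 225) [ 0.558 -0.172  0.01 ]
scene (128, 262) [ 0.581 -0.413  0.01 ]
scene (208, 303) [ 0.799 -0.25   0.01 ]
scene (276, 250) [ 0.735 -0.006  0.01 ]
scene (228, 162) [0.361 0.003 0.01 ]
scene (369, 165) [0.584 0.43  0.01 ]
side (288, 186) [ 0.546 -0.163  0.01 ]
side (304, 147) [ 0.563 -0.405  0.01 ]
side (243, 157) [ 0.77  -0.242  0.01 ]
side (323, 232) [ 0.363 -0.01   0.01 ]
side (201, 314) [0.595 0.407 0.01 ]
wrist (220, 278) [ 0.552 -0.163  0.01 ]
```

View pics/s1.png

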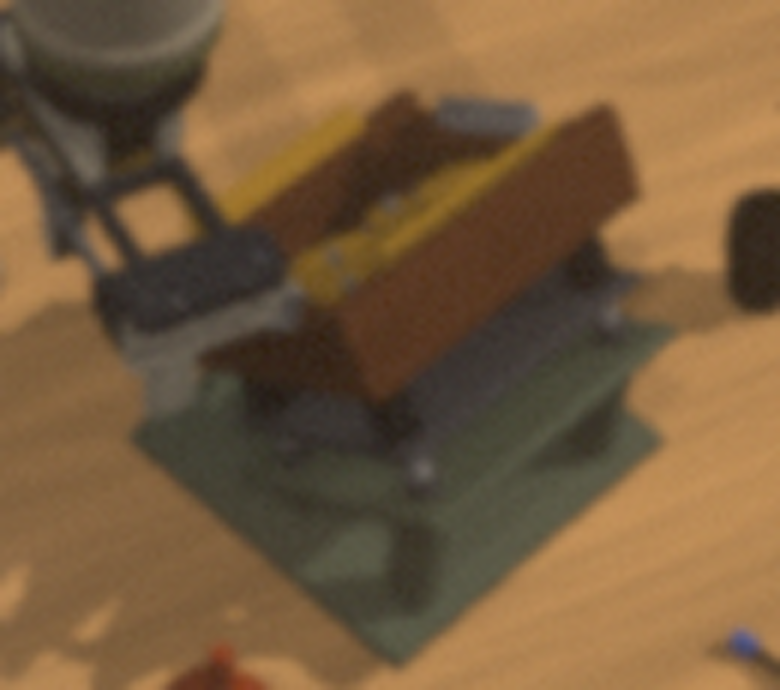

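View pics/d1.png

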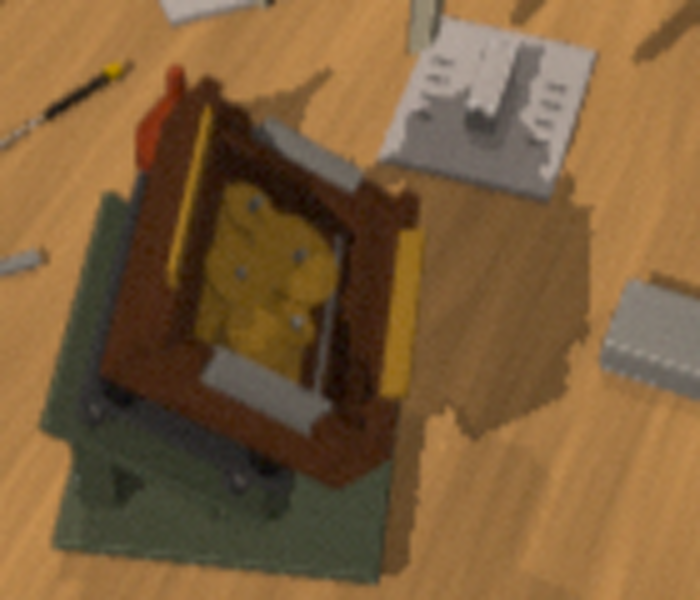

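View pics/s2.png

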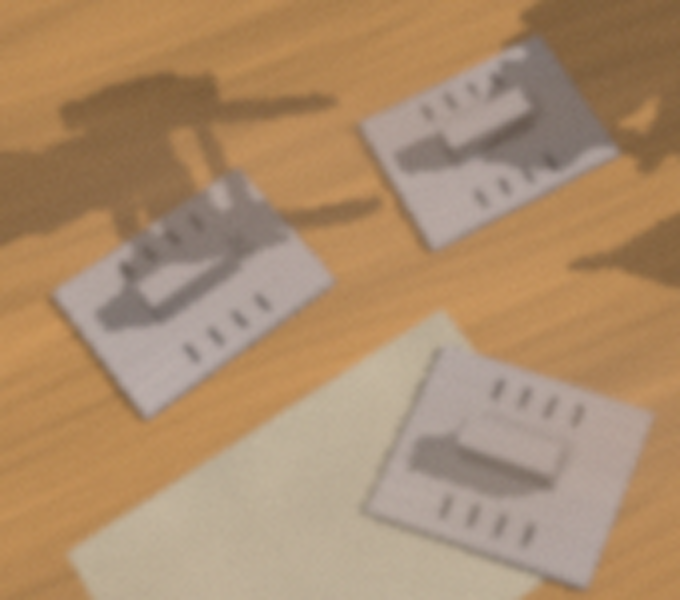

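The nearest cover is at about (0.553, -0.167), with r = 0.58 against at least 0.70 for the others. I'll raise the arm and look at the clock from above with the wrist camera.

Emit:
{"name": "drive_tool", "arguments": {
  "increments": [
    [0,0,0,1.5,0,0,0],
    [0,0,0,3,0,0,0],
    [0,0,0,4.5,0,0,0],
    [0,0,0,6,0,0,0],
    [0,-0.6,1.2,7,0,0,0],
    [0,-1.2,2.4,7,0,0,0],
    [0,-1.6,3.6,7,0,0,0],
    [0,-2,4.8,7,0,0,0],
    [0,-2,4.8,7,0,0,0],
    [0,-2,4.8,7,0,0,0],
    [0,-2,4.8,7,0,0,0],
    [0,-2,4.8,7,0,0,0]
  ]
}}

```text
t: 1.15
tool_pos: [0.5503, 0.119, 0.4182]
orientation: [-2.223, -2.22, 0.001]
force: [-1.0, 0.0, -0.5]
opening: 0.0931
```

```bash
python3 - <<'E'
from h import *
from plant import robot
s=robot.read_state();print(s["t"],s["tool_pos"],s["orientation"],s["force"],s["wrist_torque"],np.abs(s["dq"]).max())
d={}
for n in["wrist","scene","side"]:
    d[n]=robot.read_camera(n)
d["wrist"]["T"]=wristT(s,d["wrist"])
pickle.dump((s,d),open("c1.pkl","wb"))
for n in d: cv2.imwrite(f"pics/{n}1.png",cv2.resize(d[n]["image"][:,:,::-1],None,fx=1.5,fy=1.5,interpolation=cv2.INTER_CUBIC))
E
```

```text
1.15 [0.55029683 0.11902354 0.41820088] [-2.22254580e+00 -2.22019827e+00  1.19735711e-03] [-0.98652379  0.00395603 -0.46282621] [-0.0169363  -0.01726622  0.06383313] 0.010453289981119237
```

View pics/wrist1.png

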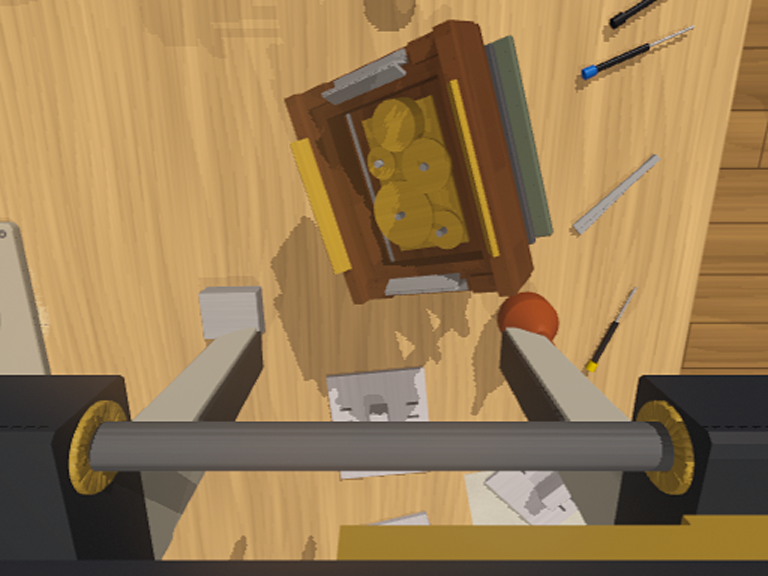

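View pics/scene1.png

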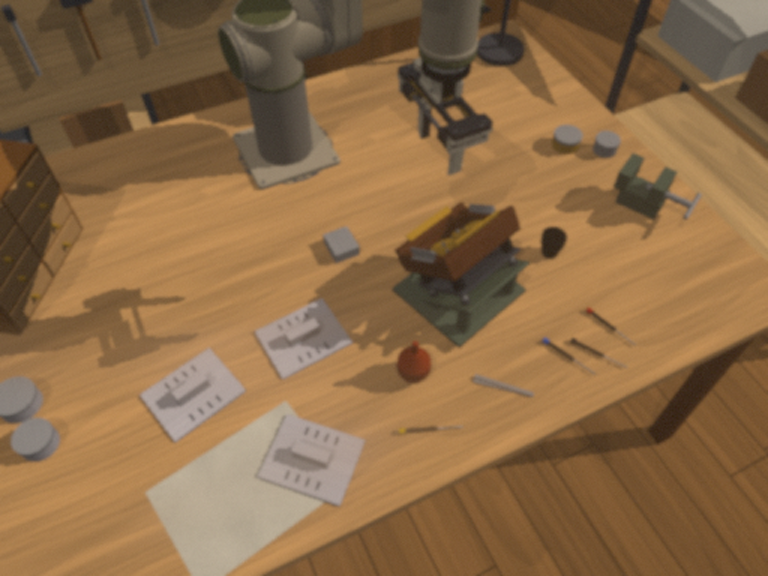

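View pics/side1.png

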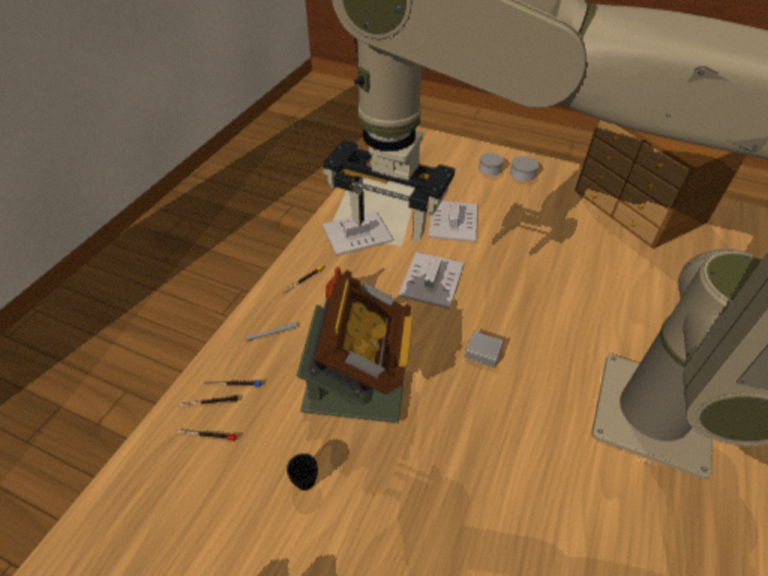

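The wrist view (1.5x) shows the whole clock: corners near (287,97), (357,303), (532,270) and (460,20). The uphill side is on the right, which is +x, and the blower is close to the clock's -y corner. I'll zoom in on all three views.

```bash
python3 - <<'E'
from h import *
s,d=pickle.load(open("c1.pkl","rb"))
def crop(n,x0,x1,y0,y1,k,f):
    im=cv2.resize(d[n]["image"][y0:y1,x0:x1,::-1],None,fx=k,fy=k,interpolation=cv2.INTER_CUBIC).copy()
    for u in range((x0+9)//10*10,x1,10):
        X=int((u+.5-x0)*k);cv2.line(im,(X,0),(X,6 if u%50 else 16),(255,255,255),1)
        if u%20==0: cv2.putText(im,str(u),(X-9,20),0,.35,(255,255,255),1)
    for u in range((y0+9)//10*10,y1,10):
        X=int((u+.5-y0)*k);cv2.line(im,(0,X),(6 if u%50 else 16,X),(255,255,255),1)
        if u%20==0: cv2.putText(im,str(u),(10,X+4),0,.35,(255,255,255),1)
    cv2.imwrite(f,im)
crop("wrist",185,375,5,210,2.9,"pics/wz.png")
crop("scene",255,360,125,235,5.4,"pics/sz.png")
crop("side",190,285,175,285,5.4,"pics/dz.png")
E
```

```text
(no output)
```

View pics/wz.png

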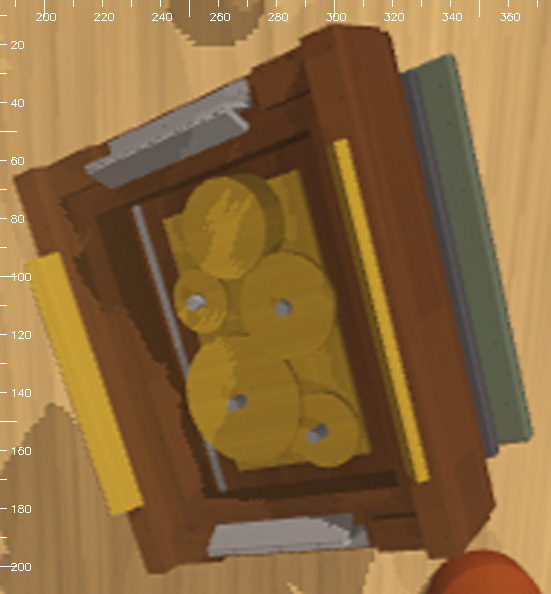

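View pics/sz.png

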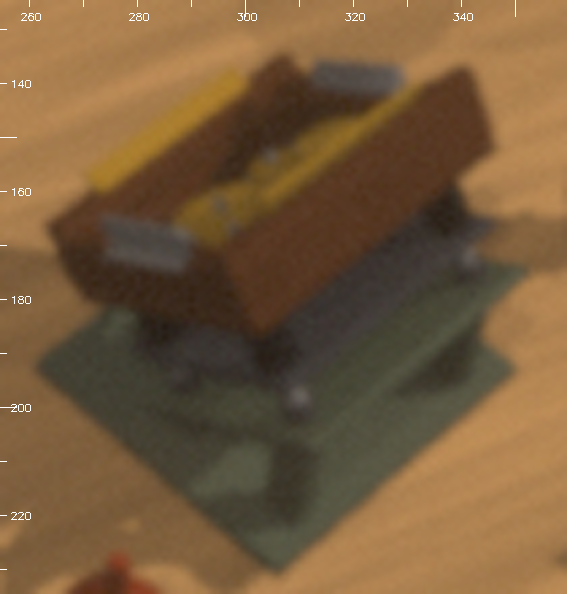

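View pics/dz.png

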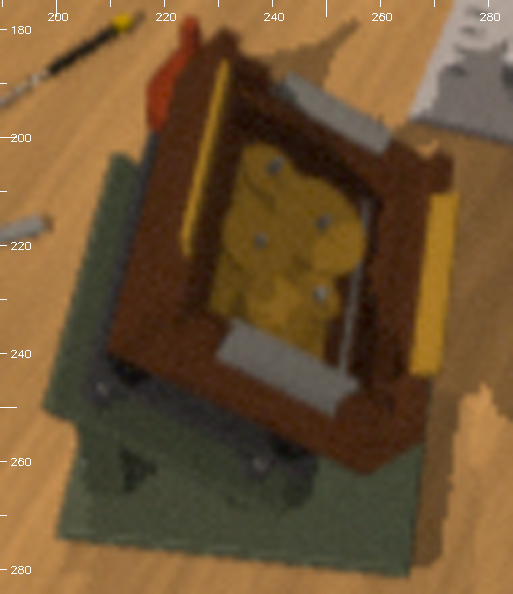

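```bash
cat > fit.py <<'E'
from h import *
from scipy.optimize import least_squares
s,d=pickle.load(open("c1.pkl","rb"))
def Rc(yaw): return R.from_euler("z",yaw).as_matrix()@R.from_euler("y",-35,degrees=True).as_matrix()
A=(-80,96,16);B=(-80,-96,16);C=(80,-96,16);D=(80,96,16)
obs=[("wrist",A,189.7,65.9),("wrist",B,236.2,202.1),("scene",B,263.4,166.7),("scene",A,306.9,134.7),("scene",C,296.7,172.6),("scene",D,341.2,136.5),
("side",A,267.6,256),("side",B,272.8,203.2),("side",C,231.2,180)]
def res(p):
    return np.concatenate([proj(d[n],Rc(p[3])@np.array(P)/1000.+p[:3])[0]-[u,v] for n,P,u,v in obs])
def run():
    return least_squares(res,[.57,.2,.2,.25],loss="soft_l1",f_scale=1.5)
def wire(p,n,k=1,f=None,x0=0,x1=512,y0=0,y1=384,out=None):
    im=cv2.resize(d[n]["image"][y0:y1,x0:x1,::-1],None,fx=k,fy=k,interpolation=cv2.INTER_CUBIC).copy()
    def L(P,Q,col):
        q=(proj(d[n],np.array([P,Q])@Rc(p[3]).T/1000+p[:3])+.5-[x0,y0])*k
        cv2.line(im,tuple(np.int32(q[0])),tuple(np.int32(q[1])),col,1,cv2.LINE_AA)
    q=[A,B,C,D]
    for i in range(4): L(q[i],q[(i+1)%4],(0,255,0))
    o=[(-67.5,81.5,0),(-67.5,-81.5,0),(67.5,-81.5,0),(67.5,81.5,0)]
    for i in range(4): L(o[i],o[(i+1)%4],(255,255,0))
    o=[(-67.5,81.5,16),(-67.5,-81.5,16),(67.5,-81.5,16),(67.5,81.5,16)]
    for i in range(0,4,2): L(o[i],o[(i+1)%4],(255,0,255))
    for sg in(1,-1):
        L((-35,sg*76.5,8),(35,sg*76.5,8),(0,0,255))
    cv2.imwrite(out,im)
if __name__=="__main__":
    r=run();p=r.x;print(p[:3].round(4),np.degrees(p[3]),r.cost);print(res(p).reshape(-1,2).round(1))
    wire(p,"wrist",2.9,None,185,375,5,210,"pics/wf.png")
    wire(p,"scene",5.4,None,255,360,125,235,"pics/sf.png")
    wire(p,"side",5.4,None,190,285,175,285,"pics/df.png")
    import sys
E
python3 fit.py; python3 -c "
import cv2,numpy as np
a,b,c=[cv2.imread('pics/%s.png'%n)for n in('wf','sf','df')]
h=594
print(a.shape,b.shape,c.shape)
cv2.imwrite('pics/f2.png',np.hstack([cv2.resize(x,(390,int(x.shape[0]*390/x.shape[1])))[:400] if 0 else x[:590,:510] for x in(b,)]))"
```

```text
[0.5684 0.1653 0.1739] 17.273409977609013 2.492821069633805
[[-0.2 -0.2]
 [ 0.5  0. ]
 [-0.9 -0.3]
 [-1.  -0.2]
 [-0.6 -0.3]
 [ 0.6  0.3]
 [-0.2  0.4]
 [ 0.3  0.8]
 [-1.1 -0.4]]
(594, 551, 3) (594, 567, 3) (594, 513, 3)
```

View pics/wf.png

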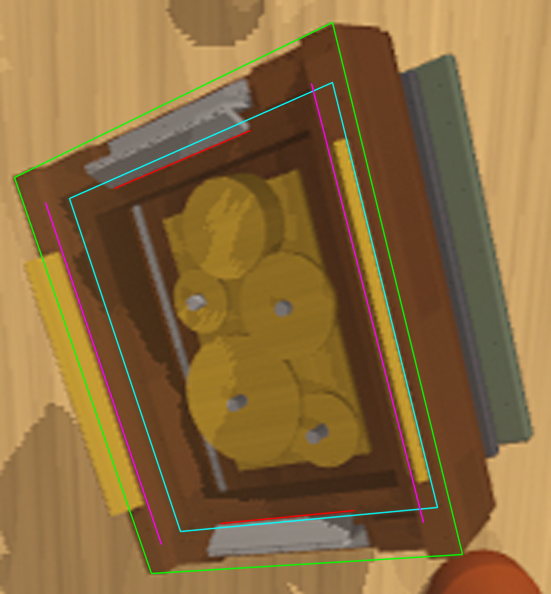

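View pics/sf.png

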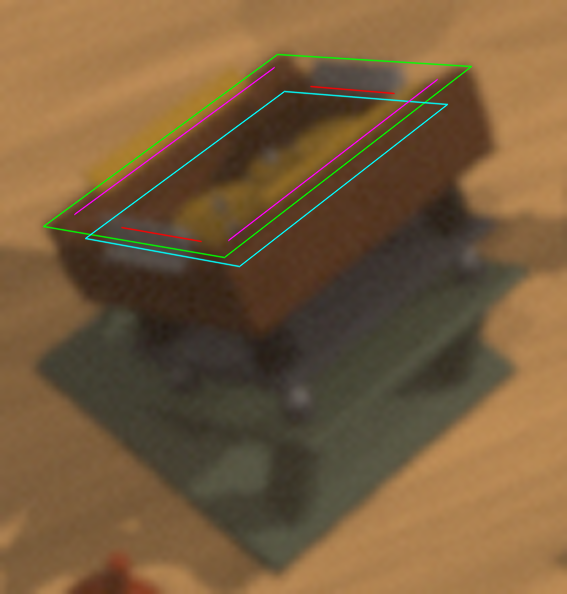

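View pics/df.png

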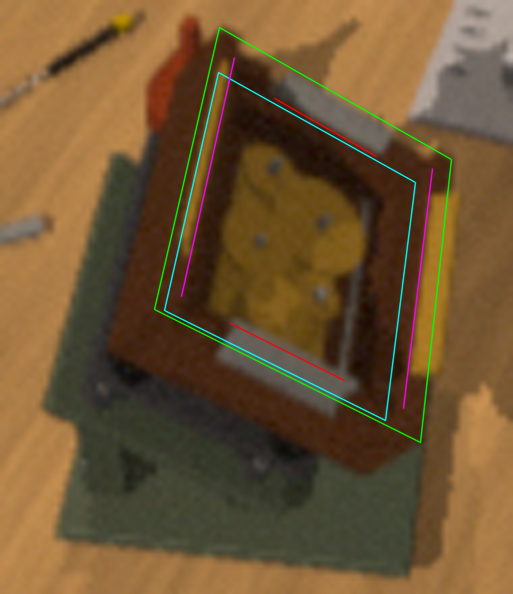

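The clock fit is good: residuals are about 1 px and the catch barbs line up in every view. Now the cover.

```bash
python3 - <<'E'
from h import *
from scipy.optimize import least_squares
s,d=pickle.load(open("c0.pkl","rb"));s1,d1=pickle.load(open("c1.pkl","rb"))
sc=np.array([(360,125),(540,35),(620,155),(432,250)])/4+[80,190]-.5
sd=np.array([(597,50),(550,198),(382,158),(447,17)])/5+[190,165]-.5
# cover frame: y approx world +y direction; corners (lowy lowx),(highy lowx),(highy highx),(lowy,highx)
M=np.array([(-65,-80,6),(-65,80,6),(65,80,6),(65,-80,6)])/1000
def W(p,M): return M@R.from_euler("z",p[2]).as_matrix().T+[p[0],p[1],0]
f=lambda p:np.concatenate([(proj(d["scene"],W(p,M))-sc).ravel(),(proj(d["side"],W(p,M))-sd).ravel()])
r=least_squares(f,[.55,-.17,0],loss="soft_l1");p=r.x
print(p,np.degrees(p[2]),f(p).reshape(-1,2).round(1))
np.save("cover.npy",p)
rib=np.array([(-12,-35,36),(-12,35,36),(12,35,36),(12,-35,36)])/1000
out=[]
for n,(x0,x1,y0,y1) in {"scene":(160,245,190,260),"side":(255,325,160,215),"wrist":(200,300,230,330)}.items():
    k=380/(x1-x0)
    im=cv2.resize(d1[n]["image"][y0:y1,x0:x1,::-1],None,fx=k,fy=k,interpolation=cv2.INTER_CUBIC).copy()
    for m,c in((M,(0,255,0)),(rib,(0,0,255))):
        cv2.polylines(im,[np.int32((proj(d1[n],W(p,m))+.5-[x0,y0])*k)],True,c,1,cv2.LINE_AA)
    im=cv2.copyMakeBorder(im,0,400-im.shape[0],0,0,0) if im.shape[0]<400 else im[:400]
    out.append(im[:,:266*2] )
cv2.imwrite("pics/cov.png",cv2.resize(np.hstack(out),None,fx=.7,fy=.7))
E
```

```text
[ 0.5503183  -0.17107809  0.0973325 ] 5.576741527343002 [[-0.5 -0.6]
 [-0.3 -0. ]
 [-0.3 -0.7]
 [-0.  -0.3]
 [-0.1  0.4]
 [-0.3  0.1]
 [-1.  -0.4]
 [-2.1 -0.3]]
```

View pics/cov.png

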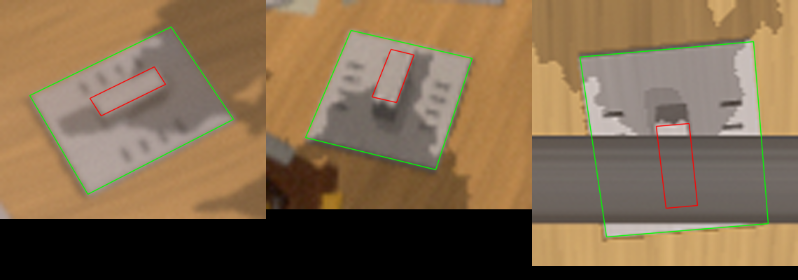

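The cover is at (0.550, -0.171), yaw 5.6 deg, and all views agree. I'll go to hover over it.

Emit:
{"name": "drive_tool", "arguments": {
  "increments": [
    [0,0,-1.5,0,0,0,0.03],
    [0,0,-3,-0.3,0,0,0.06],
    [0,0,-4.4,-1,0,0,0.097],
    [0,0,-5.7,-2,0,0,0.097],
    [0,0,-6.9,-3,0,0,0.097],
    [0,0,-8.1,-4,0,0,0.097],
    [0,0,-9.3,-5,0,0,0.097],
    [0,0,-10.5,-6,0,0,0.097],
    [0,0,-11.3,-7.3,0,0,0.097],
    [0,0,-11.64,-8.8,0,0,0.097],
    [0,0,-11.64,-10.3,0,0,0.097],
    [0,0,-11.64,-11.8,0,0,0.097],
    [0,0,-11.64,-12.4,0,0,0.097],
    [0,0,-11.64,-12.4,0,0,0.097],
    [0,0,-11.64,-12.4,0,0,0.097],
    [0,0,-11.64,-12.4,0,0,0.097]
  ]
}}

```text
t: 2.63
tool_pos: [0.5511, -0.1718, 0.1106]
orientation: [2.11, 2.324, 0.001]
force: [0.1, 1.0, 0.2]
opening: 0.093
```

```bash
python3 - <<'E'
from h import *
from plant import robot
s=robot.read_state();print(s["t"],s["tool_pos"],R.from_rotvec(s["orientation"]).as_matrix().round(4),np.abs(s["dq"]).max())
c=robot.read_camera("side");cv2.imwrite("pics/h1.png",cv2.resize(c["image"][110:250,200:360,::-1],None,fx=4,fy=4,interpolation=cv2.INTER_CUBIC))
E
```

```text
2.6333 [ 0.55114384 -0.17182796  0.11062788] [[-0.0963  0.9953  0.0025]
 [ 0.9954  0.0963 -0.001 ]
 [-0.0012  0.0024 -1.    ]] 0.01802094871201791
```

View pics/h1.png

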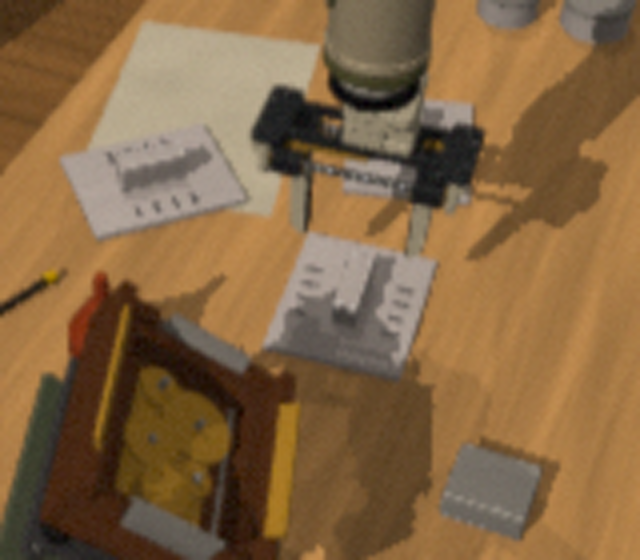

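The open fingers straddle the rib squarely (rib near (350,285), fingers at (300,205) and (417,230)). Descending to grasp.

Emit:
{"name": "drive_tool", "arguments": {
  "increments": [
    [0,0,0,-1.2,0,0,0],
    [0,0,0,-2.2,0,0,0],
    [0,0,0,-2.92,0,0,0],
    [0,0,0,-2.92,0,0,0],
    [1,0,0,-2.92,0,0,0],
    [1,0,0,-2.92,0,0,0],
    [1,0,0,-2.92,0,0,0],
    [1,0,0,-2.92,0,0,0],
    [1,0,0,-2.92,0,0,0],
    [1,0,0,-2.92,0,0,0],
    [1,0,0,-2.92,0,0,0],
    [1,0,0,-2.92,0,0,0]
  ],
  "squeeze": 45
}}

```text
t: 3.68
tool_pos: [0.55, -0.171, 0.0358]
orientation: [2.111, 2.326, 0.0]
force: [0.6, -0.4, 0.1]
opening: 0.0442
```

Emit:
{"name": "drive_tool", "arguments": {
  "increments": [
    [1,0,0,0,0,0,0],
    [1,0,0,0,0,0,0],
    [1,0,0,0,0,0,0],
    [1,0,0,0,0,0,0],
    [1,0,0,0,0,0,0],
    [1,0,0,0,0,0,0],
    [1,0,0,0,0,0,0]
  ]
}}

```text
t: 4.27
tool_pos: [0.5499, -0.171, 0.0356]
orientation: [-2.111, -2.326, 0.0]
force: [-1.0, -0.2, -0.5]
opening: 0.0236
```

```bash
cat > tgt.py <<'E'
from fit import *
p=run().x
RC=Rc(p[3]);FL=np.array([[0,1,0],[1,0,0],[0,0,-1.]])
def tcp(cx,cy,h): return RC@np.array([cx,cy,h])+p[:3]
E
python3 - <<'E'
from tgt import *
Rcur=R.from_euler("z",.097).as_matrix()@FL
print("RC",RC.round(4).tolist())
print("turn",R.from_matrix(RC@FL@Rcur.T).as_rotvec().round(4))
for h in(.15,.1,.05,.03,.02,.016):
    t=tcp(0,0,h+.0356);print(h,t.round(4),((t-[.55,-.171,.036])/.025).round(2))
E
```

```text
RC [[0.7822, -0.2969, -0.5477], [0.2432, 0.9549, -0.1703], [0.5736, 0.0, 0.8192]]
turn [ 0.1211 -0.5998  0.1981]
0.15 [0.4667 0.1337 0.3259] [-3.33 12.19 11.6 ]
0.1 [0.4941 0.1422 0.285 ] [-2.23 12.53  9.96]
0.05 [0.5215 0.1507 0.244 ] [-1.14 12.87  8.32]
0.03 [0.5325 0.1541 0.2276] [-0.7  13.    7.66]
0.02 [0.5379 0.1558 0.2194] [-0.48 13.07  7.34]
0.016 [0.5401 0.1565 0.2161] [-0.39 13.1   7.21]
```

Emit:
{"name": "drive_tool", "arguments": {
  "increments": [
    [1,0,0,0.5,0,0,0],
    [1,0,0,1.5,0,0,0],
    [1,0,0,2.7,0,0,0],
    [1,0,0,4,0,0,0],
    [1,0,0,5.3,0,0,0],
    [1,0,0,6.6,0,0,0],
    [1,-0.1,0.2,7.9,0,0,0],
    [1,-0.4,0.8,9.1,0.01,-0.05,0.017],
    [1,-0.8,1.7,10.1,0.02,-0.1,0.033],
    [1,-1.2,2.8,10.9,0.034,-0.167,0.055],
    [1,-1.6,4,11.4,0.048,-0.24,0.08],
    [1,-2,5.2,11.6,0.065,-0.32,0.106],
    [1,-2.4,6.4,11.6,0.081,-0.4,0.132],
    [1,-2.7,7.6,11.6,0.097,-0.48,0.158],
    [1,-3,8.8,11.6,0.113,-0.56,0.185],
    [1,-3.2,10,11.6,0.121,-0.6,0.198],
    [1,-3.33,11.1,11.6,0.121,-0.6,0.198],
    [1,-3.33,11.9,11.6,0.121,-0.6,0.198],
    [1,-3.33,12.19,11.6,0.121,-0.6,0.198],
    [1,-3.33,12.19,11.6,0.121,-0.6,0.198]
  ]
}}

```text
t: 5.93
tool_pos: [0.4658, 0.1357, 0.3262]
orientation: [1.596, 2.175, 0.686]
force: [-0.6, 0.1, -1.1]
opening: 0.0237
```

Emit:
{"name": "drive_tool", "arguments": {
  "increments": [
    [1,0,0,0,0,0,0],
    [1,0,0,0,0,0,0],
    [1,0,0,0,0,0,0],
    [1,0,0,0,0,0,0]
  ]
}}

```text
t: 6.27
tool_pos: [0.4669, 0.1328, 0.3256]
orientation: [1.601, 2.171, 0.684]
force: [-0.0, -0.2, -1.7]
opening: 0.0238
```

```bash
cat > look.py <<'E'
from tgt import *
from plant import robot
import sys
def look(tag,h=None,off=(0,0)):
    s=robot.read_state();M=R.from_rotvec(s["orientation"]).as_matrix()
    print(s["t"],"tcp",s["tool_pos"].round(4),"clockframe mm",((s["tool_pos"]-p[:3])@RC*1000).round(1),"rot err deg",np.degrees(R.from_matrix(RC.T@M@FL.T).as_rotvec()).round(2),"F",(s["force"]@RC).round(1),"Tq",(s["wrist_torque"]@RC).round(2),"open",round(s["opening"],4))
    ims=[]
    for n,(x0,x1,y0,y1) in {"scene":(235,365,110,210),"side":(180,310,145,275)}.items():
        c=robot.read_camera(n);pickle.dump(c,open(f"{tag}_{n}.pkl","wb"))
        k=5
        im=cv2.resize(c["image"][y0:y1,x0:x1,::-1],None,fx=k,fy=k,interpolation=cv2.INTER_CUBIC).copy()
        cv2.imwrite(f"pics/{tag}_{n}.png",im)
if __name__=="__main__": look(sys.argv[1])
E
python3 look.py a
```

```text
6.2667 tcp [0.4669 0.1328 0.3256] clockframe mm [ -0.3  -0.8 185.4] rot err deg [-0.06  0.01 -0.08] F [-1.1 -0.2 -1.4] Tq [-0.03  0.5   0.02] open 0.0238
```

View pics/a_side.png

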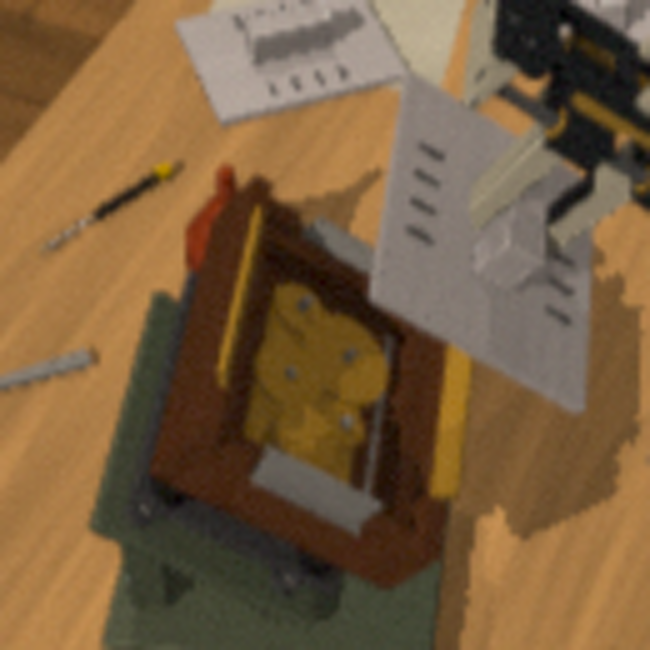

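View pics/a_scene.png

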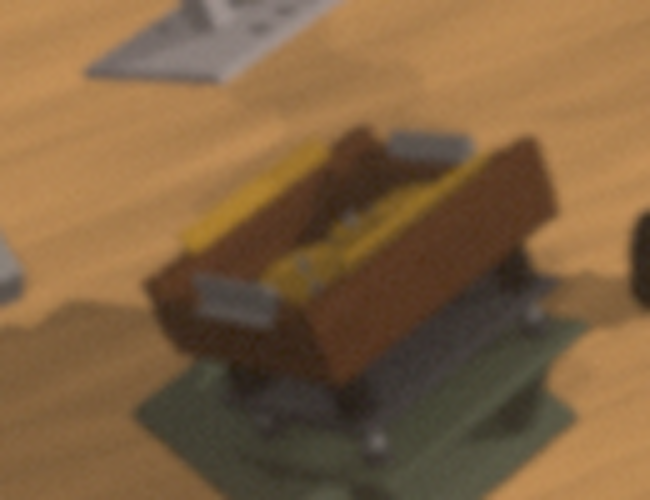

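```bash
cat > ov.py <<'E'
from tgt import *
def ov(tag,z,out,x=0,y=0,names=("side","scene"),tilt=0):
    m=np.array([(-65,-80,6),(-65,80,6),(65,80,6),(65,-80,6)])/1000
    rb=np.array([(-12,-35,36),(-12,35,36),(12,35,36),(12,-35,36)])/1000
    for n in names:
        c=pickle.load(open(f"{tag}_{n}.pkl","rb"));x0,x1,y0,y1={"scene":(235,365,110,210),"side":(180,310,145,275)}[n]
        im=cv2.resize(c["image"][y0:y1,x0:x1,::-1],None,fx=5,fy=5,interpolation=cv2.INTER_CUBIC).copy()
        for q,col in((m,(0,255,0)),(rb,(0,0,255))):
            q=(q@R.from_euler("x",tilt).as_matrix().T+[x,y,z])@RC.T+p[:3]
            cv2.polylines(im,[np.int32((proj(c,q)+.5-[x0,y0])*5)],True,col,1,cv2.LINE_AA)
        cv2.imwrite(f"pics/{out}_{n}.png",im)
E
python3 -c "
from ov import *
ov('a',.1498,'ao',-.0003,-.0008)"
```

```text
(no output)
```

View pics/ao_side.png

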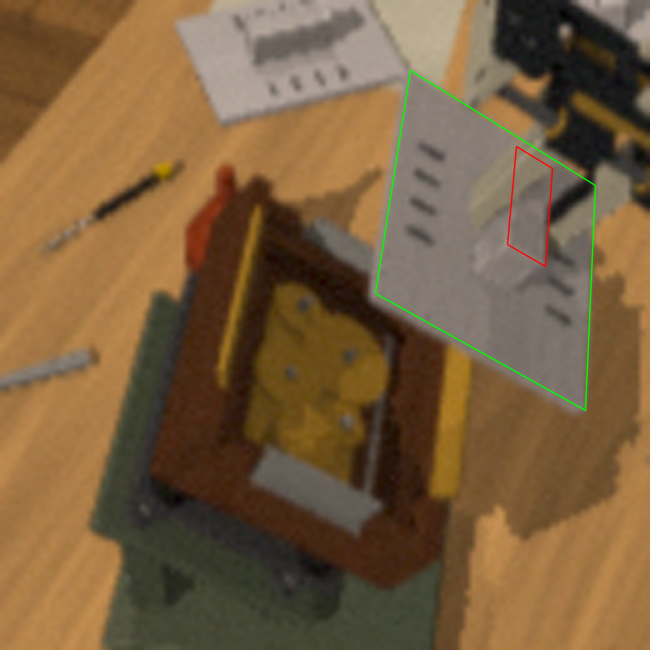

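The overlay matches the held cover to about 1 px. Now lowering along the clock's axis.

Emit:
{"name": "drive_tool", "arguments": {
  "increments": [
    [1,0.55,0.18,-0.82,0,0,0],
    [1,1.2,0.4,-1.8,0,0,0],
    [1,1.8,0.6,-2.7,0,0,0],
    [1,2.3,0.75,-3.4,0,0,0],
    [1,2.52,0.81,-3.77,0,0,0],
    [1,2.52,0.81,-3.77,0,0,0],
    [1,2.52,0.81,-3.77,0,0,0],
    [1,2.52,0.81,-3.77,0,0,0]
  ]
}}

```text
t: 7.03
tool_pos: [0.53, 0.1538, 0.2324]
orientation: [1.599, 2.171, 0.686]
force: [0.0, 0.5, -2.2]
opening: 0.0233
```

```bash
python3 look.py b; python3 -c "
from ov import *
ov('b',.035,'bo')"
```

```text
7.0333 tcp [0.53   0.1538 0.2324] clockframe mm [ 0.8  0.4 71. ] rot err deg [-0.03 -0.06 -0.02] F [-1.1  0.5 -1.9] Tq [ 0.    0.48 -0.03] open 0.0233
```

View pics/bo_side.png

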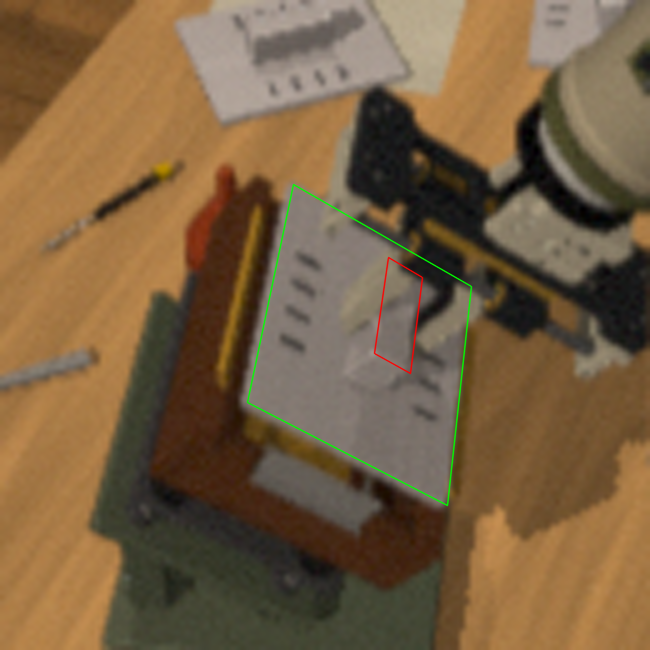

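View pics/bo_scene.png

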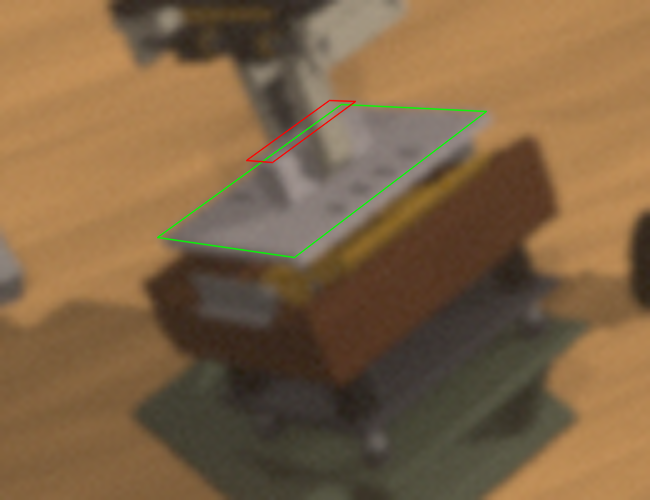

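Emit:
{"name": "drive_tool", "arguments": {
  "increments": [
    [1,0.1,0.03,-0.16,0,0,0],
    [1,0.2,0.06,-0.32,0,0,0],
    [1,0.3,0.09,-0.48,0,0,0],
    [1,0.375,0.115,-0.605,0,0,0],
    [1,0.375,0.115,-0.605,0,0,0],
    [1,0.375,0.115,-0.605,0,0,0]
  ]
}}

```text
t: 7.63
tool_pos: [0.5391, 0.1568, 0.2158]
orientation: [1.6, 2.172, 0.684]
force: [-0.3, -0.1, -2.9]
opening: 0.0239
```

```bash
python3 look.py c; python3 -c "
from ov import *
ov('c',.017,'co')"
```

```text
7.6333 tcp [0.5391 0.1568 0.2158] clockframe mm [-0.9  0.7 51.9] rot err deg [-0.01  0.03 -0.01] F [-2.  -0.  -2.2] Tq [-0.07  0.47  0.02] open 0.0239
```

View pics/co_side.png

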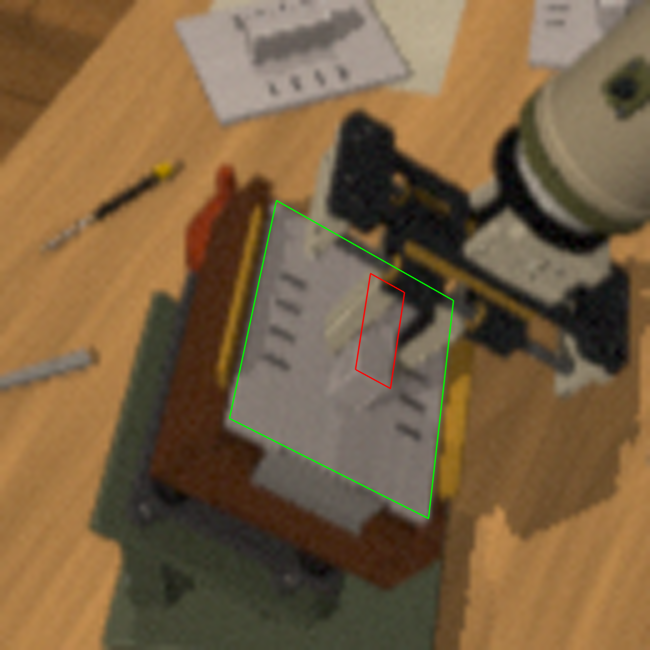

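View pics/co_scene.png

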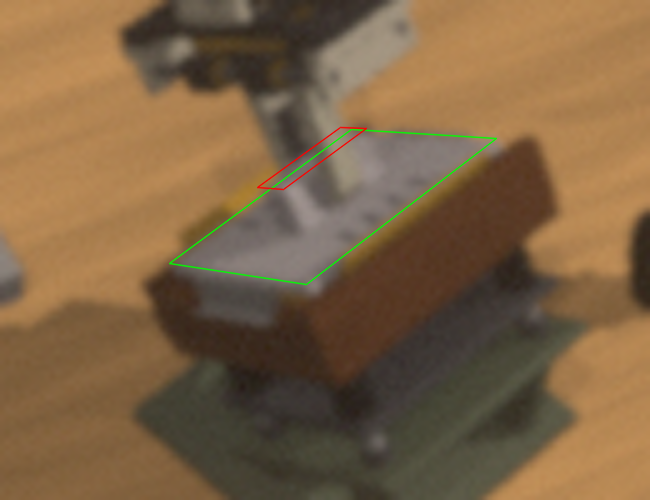

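The cover lies between the guides just above the catches. I'll lower it until light contact.

Emit:
{"name": "drive_tool", "arguments": {
  "increments": [
    [1,0.05,0.015,-0.07,0,0,0],
    [1,0.1,0.03,-0.12,0,0,0],
    [1,0.1,0.03,-0.12,0,0,0],
    [1,0.1,0.03,-0.12,0,0,0]
  ]
}}

```text
t: 8.07
tool_pos: [0.5419, 0.1573, 0.2135]
orientation: [1.599, 2.171, 0.685]
force: [-2.5, -3.9, 1.5]
opening: 0.0235
```

```bash
cat > st.py <<'E'
from tgt import *
from plant import robot
s=robot.read_state();M=R.from_rotvec(s["orientation"]).as_matrix()
print(round(s["t"],2),"cf mm",((s["tool_pos"]-p[:3])@RC*1000).round(1),"rot",np.degrees(R.from_matrix(RC.T@M@FL.T).as_rotvec()).round(2),"F",(s["force"]@RC).round(1),"Tq",(s["wrist_torque"]@RC).round(2),"open",round(s["opening"],4))
E
python3 st.py
```

```text
8.07 cf mm [ 0.1  0.3 48.4] rot [-0.05 -0.03  0.01] F [-2.  -3.   3.3] Tq [-0.28  0.74  0.02] open 0.0235
```

Emit:
{"name": "drive_tool", "arguments": {
  "increments": [
    [0.5,0,0,0,0,0,0],
    [0.5,0,0,0,0,0,0],
    [0.5,0,0,0,0,0,0],
    [0.5,0,0,0,0,0,0],
    [0.5,0,0,0,0,0,0],
    [0.5,-0.4,-0.12,0.6,0,0,0],
    [0.5,-0.9,-0.28,1.35,0,0,0],
    [0.5,-1.3,-0.4,1.95,0,0,0],
    [0.5,-1.3,-0.4,1.95,0,0,0],
    [0.5,-1.3,-0.4,1.95,0,0,0]
  ]
}}

```text
t: 8.9
tool_pos: [0.5098, 0.1477, 0.2635]
orientation: [1.597, 2.169, 0.688]
force: [0.4, -0.7, 0.1]
opening: 0.0469
```

```bash
python3 look.py e; python3 -c "
from ov import *
ov('e',.013,'eo')"
```

```text
8.9 tcp [0.5098 0.1477 0.2635] clockframe mm [  1.3   0.6 108.5] rot err deg [-0.04 -0.2   0.01] F [ 0.2 -0.8 -0.1] Tq [-0.02  0.26 -0.03] open 0.0469
```

View pics/eo_side.png

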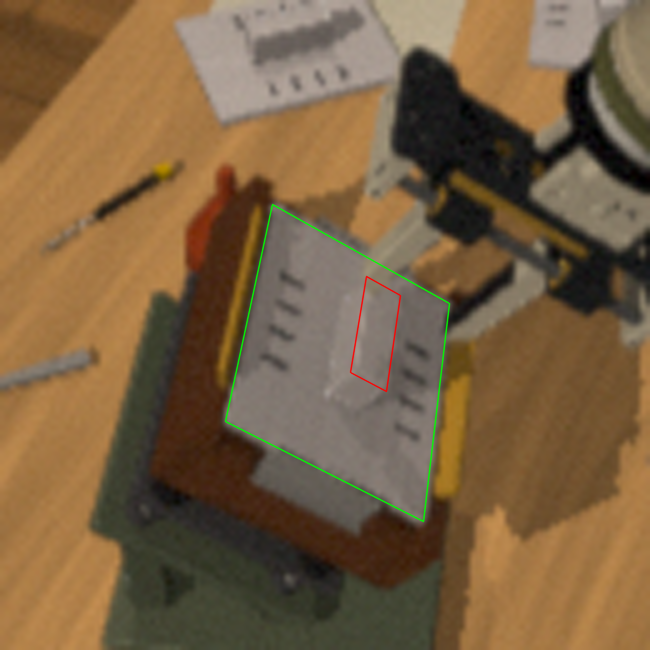

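View pics/eo_scene.png

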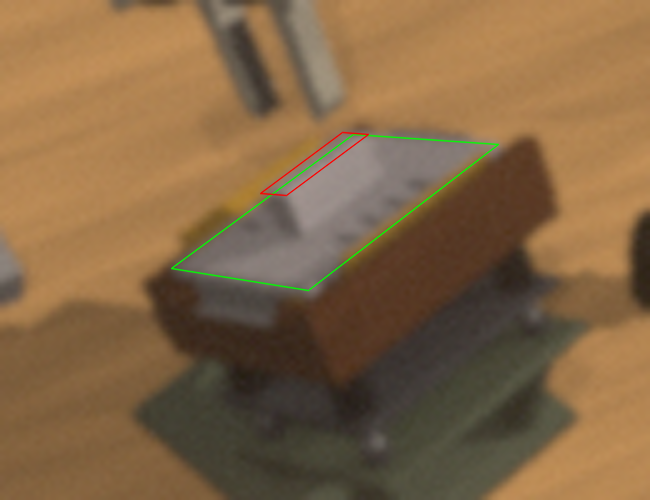

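The cover lies level on both catches, about 13 mm above the seat. Next I'll close the fingers and press at clock y = +52 mm.

```bash
python3 - <<'E'
from tgt import *
c=np.array([0.5091,0.1476,0.2624])
print((c-p[:3])@RC)
for t in [(0,.052,.1085),(0,.052,.055),(0,.052,.047)]:
    print(t,((tcp(*t)-c)/.025).round(3))
print("1mm down units",(-RC[:,2]*.04).round(4))
print("y move 104mm",(RC[:,1]*-.104/.025).round(3))
E
```

```text
[9.59408682e-05 7.37613283e-04 1.07997244e-01]
(0, 0.052, 0.1085) [-0.623  1.954  0.014]
(0, 0.052, 0.055) [ 0.549  2.318 -1.739]
(0, 0.052, 0.047) [ 0.724  2.373 -2.001]
1mm down units [ 0.0219  0.0068 -0.0328]
y move 104mm [ 1.235 -3.972 -0.   ]
```

Emit:
{"name": "drive_tool", "arguments": {
  "increments": [
    [1,-0.3,0.9,0.014,0,0,0],
    [1,-0.623,1.954,0.014,0,0,0],
    [1,-0.623,1.954,0.014,0,0,0],
    [1,-0.623,1.954,0.014,0,0,0],
    [1,-0.623,1.954,0.014,0,0,0],
    [1,-0.623,1.954,0.014,0,0,0],
    [1,-0.623,1.954,0.014,0,0,0],
    [1,-0.623,1.954,0.014,0,0,0],
    [1,-0.623,1.954,0.014,0,0,0],
    [1,-0.3,2.06,-0.47,0,0,0],
    [1,0.25,2.22,-1.29,0,0,0],
    [1,0.549,2.318,-1.739,0,0,0],
    [1,0.549,2.318,-1.739,0,0,0],
    [1,0.549,2.318,-1.739,0,0,0]
  ]
}}

```text
t: 10.17
tool_pos: [0.5224, 0.2051, 0.2175]
orientation: [1.601, 2.173, 0.682]
force: [-0.0, 0.3, 0.5]
opening: 0.0004
```

```bash
python3 st.py; python3 look.py f
```

```text
10.17 cf mm [-1.2 51.7 54.1] rot [-0.02  0.13 -0.03] F [0.3 0.2 0.4] Tq [-0.02  0.26 -0.02] open 0.0004
10.1667 tcp [0.5224 0.2051 0.2175] clockframe mm [-1.2 51.7 54.1] rot err deg [-0.02  0.13 -0.03] F [0.3 0.2 0.4] Tq [-0.02  0.26 -0.02] open 0.0004
```

View pics/f_side.png

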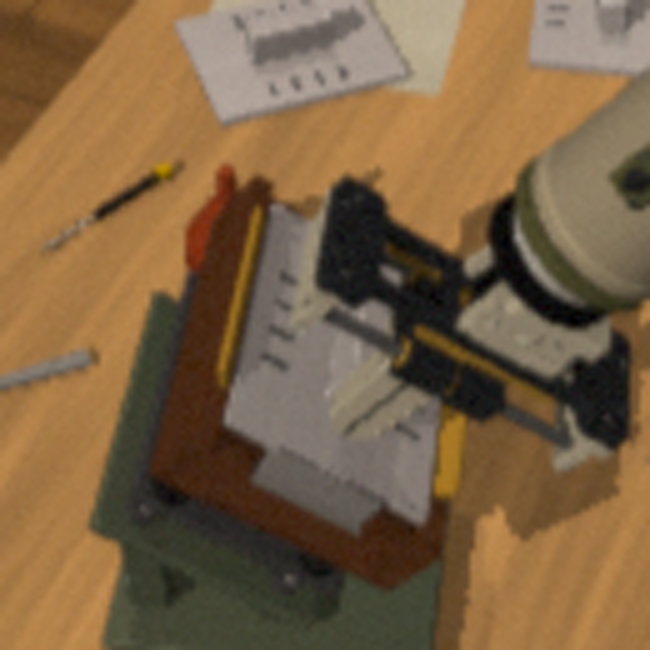

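Emit:
{"name": "drive_tool", "arguments": {
  "increments": [
    [1,0.088,0.027,-0.131,0,0,0],
    [1,0.175,0.055,-0.262,0,0,0],
    [1,0.263,0.082,-0.394,0,0,0],
    [1,0.35,0.109,-0.525,0,0,0],
    [1,0.35,0.109,-0.525,0,0,0]
  ]
}}

```text
t: 10.68
tool_pos: [0.5324, 0.2085, 0.2061]
orientation: [1.598, 2.171, 0.687]
force: [-2.7, -1.4, 6.0]
opening: 0.001
```

```bash
python3 st.py
```

```text
10.68 cf mm [ 0.9 52.  38.8] rot [-0.02 -0.12  0.01] F [ 1.  -0.5  6.6] Tq [-0.1   0.22  0.02] open 0.001
```

Emit:
{"name": "drive_tool", "arguments": {
  "increments": [
    [1,0.044,0.014,-0.066,0,0,0],
    [1,0.088,0.027,-0.131,0,0,0],
    [1,0.088,0.027,-0.131,0,0,0]
  ]
}}

```text
t: 10.93
tool_pos: [0.5346, 0.2092, 0.2031]
orientation: [1.598, 2.171, 0.687]
force: [-4.9, -2.1, 5.2]
opening: 0.0005
```

```bash
python3 st.py
```

```text
10.93 cf mm [ 1. 52. 35.] rot [-0.02 -0.12  0.01] F [-1.3 -0.5  7.3] Tq [-0.17  0.23 -0.03] open 0.0005
```

Emit:
{"name": "drive_tool", "arguments": {
  "increments": [
    [1,0.044,0.014,-0.066,0,0,0],
    [1,0.088,0.027,-0.131,0,0,0],
    [1,0.088,0.027,-0.131,0,0,0]
  ]
}}

```text
t: 11.18
tool_pos: [0.5368, 0.2098, 0.1998]
orientation: [1.598, 2.171, 0.687]
force: [-3.5, -1.7, 5.3]
opening: 0.0004
```

```bash
python3 st.py
```

```text
11.18 cf mm [ 1. 52. 31.] rot [-0.02 -0.12  0.01] F [-0.1 -0.6  6.5] Tq [-0.12  0.21 -0.08] open 0.0004
```

Emit:
{"name": "drive_tool", "arguments": {
  "increments": [
    [1,0.044,0.014,-0.066,0,0,0],
    [1,0.088,0.027,-0.131,0,0,0],
    [1,0.131,0.041,-0.197,0,0,0],
    [1,0.131,0.041,-0.197,0,0,0]
  ]
}}

```text
t: 11.52
tool_pos: [0.5401, 0.2109, 0.1949]
orientation: [1.598, 2.171, 0.687]
force: [-3.4, -2.6, 5.0]
opening: 0.0007
```

```bash
python3 st.py
```

```text
11.52 cf mm [ 1. 52. 25.] rot [-0.02 -0.12  0.01] F [-0.4 -1.4  6.4] Tq [-0.17  0.19  0.01] open 0.0007
```

Emit:
{"name": "drive_tool", "arguments": {
  "increments": [
    [1,0.044,0.014,-0.066,0,0,0],
    [1,0.088,0.027,-0.131,0,0,0],
    [1,0.088,0.027,-0.131,0,0,0]
  ]
}}

```text
t: 11.77
tool_pos: [0.5423, 0.2115, 0.1917]
orientation: [1.598, 2.171, 0.687]
force: [-2.9, -2.4, 6.0]
opening: 0.001
```

```bash
python3 st.py
```

```text
11.77 cf mm [ 1.  51.9 21. ] rot [-0.02 -0.12  0.01] F [ 0.6 -1.4  6.9] Tq [-0.17  0.22  0.01] open 0.001
```

Emit:
{"name": "drive_tool", "arguments": {
  "increments": [
    [1,0.044,0.014,-0.066,0,0,0],
    [1,0.088,0.027,-0.131,0,0,0],
    [1,0.131,0.041,-0.197,0,0,0],
    [1,0.131,0.041,-0.197,0,0,0]
  ]
}}

```text
t: 12.1
tool_pos: [0.5456, 0.2126, 0.1867]
orientation: [1.598, 2.171, 0.687]
force: [-3.3, -2.4, 5.6]
opening: 0.0001
```

```bash
python3 st.py
```

```text
12.1 cf mm [ 1.  51.9 15. ] rot [-0.02 -0.12  0.01] F [ 0.1 -1.4  6.8] Tq [-0.15  0.21  0.06] open 0.0001
```

Emit:
{"name": "drive_tool", "arguments": {
  "increments": [
    [1,0.044,0.014,-0.066,0,0,0],
    [1,0.088,0.027,-0.131,0,0,0],
    [1,0.088,0.027,-0.131,0,0,0]
  ]
}}

```text
t: 12.35
tool_pos: [0.5478, 0.2132, 0.1835]
orientation: [1.598, 2.171, 0.687]
force: [-5.2, -3.4, 7.8]
opening: 0.0005
```

```bash
python3 st.py
```

```text
12.35 cf mm [ 1.1 51.9 11.1] rot [-0.02 -0.12  0.01] F [-0.4 -1.7  9.8] Tq [-0.22  0.36 -0.01] open 0.0005
```

The force held at about 7 N while the bed slid, and it is now rising against the stop. I'll use smaller steps from here.

Emit:
{"name": "drive_tool", "arguments": {
  "increments": [
    [1,0.044,0.014,-0.066,0,0,0],
    [1,0.066,0.02,-0.098,0,0,0],
    [1,0.066,0.02,-0.098,0,0,0]
  ]
}}

```text
t: 12.6
tool_pos: [0.5494, 0.2137, 0.1813]
orientation: [1.598, 2.171, 0.687]
force: [-6.3, -3.4, 9.0]
opening: 0.0007
```

```bash
python3 st.py
```

```text
12.6 cf mm [ 1.2 51.9  8.2] rot [-0.02 -0.12  0.01] F [-0.5 -1.4 11.4] Tq [-0.26  0.44  0.01] open 0.0007
```

Emit:
{"name": "drive_tool", "arguments": {
  "increments": [
    [1,0.044,0.014,-0.066,0,0,0],
    [1,0.066,0.02,-0.098,0,0,0],
    [1,0.066,0.02,-0.098,0,0,0]
  ]
}}

```text
t: 12.85
tool_pos: [0.5512, 0.2141, 0.1791]
orientation: [1.598, 2.17, 0.687]
force: [-8.5, -3.6, 10.1]
opening: 0.0005
```

```bash
python3 st.py
```

```text
12.85 cf mm [ 1.4 51.8  5.4] rot [-0.04 -0.14  0.02] F [-1.8 -0.9 13.5] Tq [-0.37  0.53 -0.01] open 0.0005
```

Emit:
{"name": "drive_tool", "arguments": {
  "increments": [
    [1,0.022,0.007,-0.033,0,0,0],
    [1,0.044,0.014,-0.066,0,0,0],
    [1,0.044,0.014,-0.066,0,0,0]
  ]
}}

```text
t: 13.1
tool_pos: [0.5523, 0.2144, 0.1775]
orientation: [1.598, 2.17, 0.687]
force: [-8.4, -4.4, 11.4]
opening: 0.0008
```

```bash
python3 st.py
```

```text
13.1 cf mm [ 1.4 51.7  3.4] rot [-0.04 -0.14  0.01] F [-1.1 -1.7 14.7] Tq [-0.46  0.55 -0.08] open 0.0008
```

Emit:
{"name": "drive_tool", "arguments": {
  "increments": [
    [1,0.022,0.007,-0.033,0,0,0],
    [1,0.044,0.014,-0.066,0,0,0],
    [1,0.044,0.014,-0.066,0,0,0]
  ]
}}

```text
t: 13.35
tool_pos: [0.5535, 0.2147, 0.176]
orientation: [1.598, 2.17, 0.687]
force: [-8.6, -5.1, 12.5]
opening: 0.0006
```

```bash
python3 st.py
```

```text
13.35 cf mm [ 1.6 51.7  1.5] rot [-0.04 -0.15  0.02] F [-0.8 -2.3 15.8] Tq [-0.55  0.66  0.09] open 0.0006
```

Emit:
{"name": "drive_tool", "arguments": {
  "increments": [
    [1,0.022,0.007,-0.033,0,0,0],
    [1,0.044,0.014,-0.066,0,0,0],
    [1,0.044,0.014,-0.066,0,0,0]
  ]
}}

```text
t: 13.6
tool_pos: [0.5545, 0.2152, 0.1742]
orientation: [1.598, 2.17, 0.687]
force: [-6.8, -3.5, 7.7]
opening: 0.0007
```

```bash
python3 st.py
```

```text
13.6 cf mm [ 1.5 51.8 -0.7] rot [-0.03 -0.15  0.01] F [-1.8 -1.3 10.6] Tq [-0.41  0.38 -0.01] open 0.0007
```

Emit:
{"name": "drive_tool", "arguments": {
  "increments": [
    [1,0.022,0.007,-0.033,0,0,0],
    [1,0.044,0.014,-0.066,0,0,0],
    [1,0.044,0.014,-0.066,0,0,0]
  ]
}}

```text
t: 13.85
tool_pos: [0.5556, 0.2155, 0.1725]
orientation: [1.598, 2.17, 0.687]
force: [-6.9, -3.8, 8.9]
opening: 0.0002
```

```bash
python3 st.py
```

```text
13.85 cf mm [ 1.5 51.8 -2.7] rot [-0.04 -0.15  0.02] F [-1.2 -1.5 11.7] Tq [-0.45  0.49 -0.  ] open 0.0002
```

That was the snap: force fell from 15.8 to 10.6 N and is rising again. I'll press on to about 20 N so that end seats.

Emit:
{"name": "drive_tool", "arguments": {
  "increments": [
    [1,0.044,0.014,-0.066,0,0,0],
    [1,0.088,0.027,-0.131,0,0,0],
    [1,0.088,0.027,-0.131,0,0,0]
  ]
}}

```text
t: 14.1
tool_pos: [0.5578, 0.2162, 0.1693]
orientation: [1.598, 2.17, 0.687]
force: [-10.9, -4.7, 13.6]
opening: 0.0004
```

```bash
python3 st.py
```

```text
14.1 cf mm [ 1.5 51.8 -6.6] rot [-0.04 -0.14  0.02] F [-1.9 -1.2 17.9] Tq [-0.47  0.7  -0.03] open 0.0004
```

Emit:
{"name": "drive_tool", "arguments": {
  "increments": [
    [1,0.044,0.014,-0.066,0,0,0],
    [1,0.088,0.027,-0.131,0,0,0],
    [1,0.088,0.027,-0.131,0,0,0]
  ]
}}

```text
t: 14.35
tool_pos: [0.56, 0.2168, 0.1661]
orientation: [1.598, 2.17, 0.686]
force: [-12.8, -7.3, 14.0]
opening: 0.0003
```

```bash
python3 look.py g
```

```text
14.35 tcp [0.56   0.2168 0.1661] clockframe mm [  1.5  51.7 -10.5] rot err deg [-0.04 -0.13  0.02] F [-3.8 -3.2 19.7] Tq [-0.58  0.87 -0.04] open 0.0003
```

View pics/g_side.png

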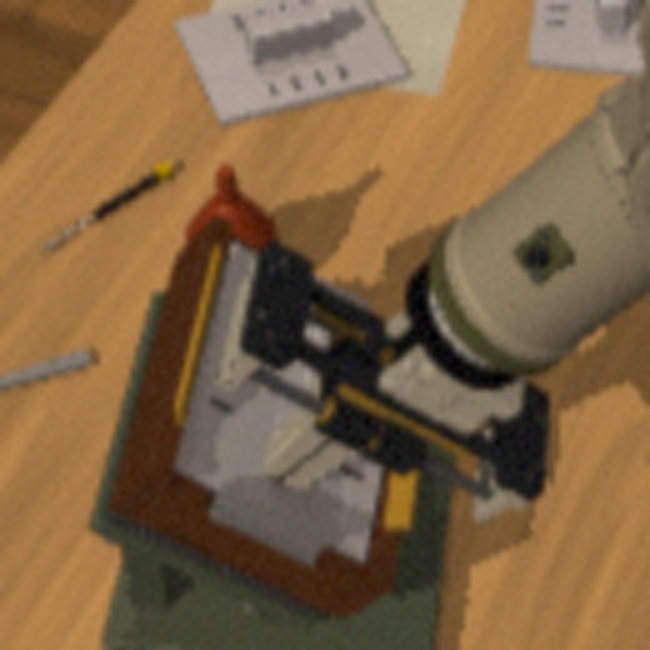

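Emit:
{"name": "drive_tool", "arguments": {
  "increments": [
    [1,-0.2,-0.06,0.3,0,0,0],
    [1,-0.6,-0.19,0.9,0,0,0],
    [1,-1.1,-0.34,1.65,0,0,0],
    [1,-1.643,-0.512,2.458,0,0,0],
    [1,-1.643,-0.512,2.458,0,0,0],
    [1,-1.643,-0.512,2.458,0,0,0],
    [1,-1.2,-1.9,2.458,0,0,0],
    [1,-0.8,-3.2,2.458,0,0,0],
    [1,-0.408,-4.484,2.458,0,0,0],
    [1,-0.408,-4.484,2.458,0,0,0],
    [1,-0.408,-4.484,2.458,0,0,0],
    [1,-0.408,-4.484,2.458,0,0,0]
  ]
}}

```text
t: 15.45
tool_pos: [0.5485, 0.1046, 0.2241]
orientation: [1.603, 2.172, 0.683]
force: [-0.5, 1.5, 0.1]
opening: 0.0005
```

```bash
python3 look.py i
```

```text
15.45 tcp [0.5485 0.1046 0.2241] clockframe mm [ -1.5 -52.1  62.4] rot err deg [-0.01  0.13 -0.11] F [0.  1.5 0.1] Tq [0.05 0.3  0.02] open 0.0005
```

View pics/i_side.png

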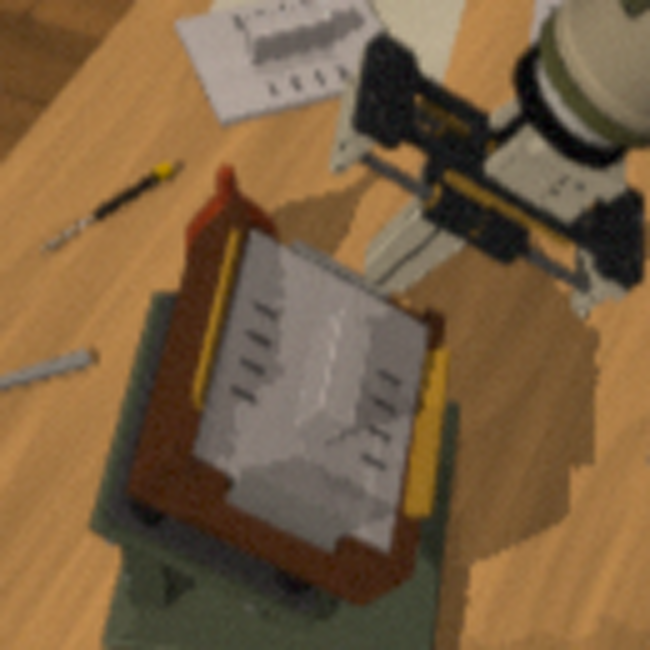

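View pics/i_scene.png

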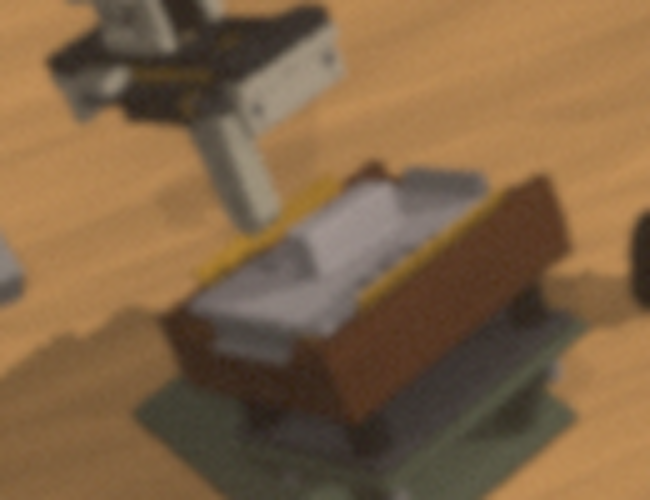

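The +y end is under its catch and the -y end still stands up. Now I'll press the -y end.

Emit:
{"name": "drive_tool", "arguments": {
  "increments": [
    [1,0.25,0.08,-0.38,0,0,0],
    [1,0.5,0.16,-0.76,0,0,0],
    [1,0.72,0.223,-1.07,0,0,0],
    [1,0.767,0.238,-1.148,0,0,0],
    [1,0.767,0.238,-1.148,0,0,0],
    [1,0.767,0.238,-1.148,0,0,0]
  ]
}}

```text
t: 16.05
tool_pos: [0.5677, 0.1117, 0.1971]
orientation: [1.598, 2.174, 0.685]
force: [-0.6, 0.3, 0.1]
opening: 0.0003
```

```bash
python3 st.py
```

```text
16.05 cf mm [ -0.3 -51.   28.6] rot [0.05 0.01 0.07] F [-0.3  0.5  0.3] Tq [-0.04  0.24 -0.01] open 0.0003
```

Emit:
{"name": "drive_tool", "arguments": {
  "increments": [
    [1,0.044,0.014,-0.066,0,0,0],
    [1,0.088,0.027,-0.131,0,0,0],
    [1,0.131,0.041,-0.197,0,0,0],
    [1,0.131,0.041,-0.197,0,0,0]
  ]
}}

```text
t: 16.38
tool_pos: [0.5713, 0.1117, 0.1921]
orientation: [1.599, 2.172, 0.685]
force: [0.0, 0.2, 0.4]
opening: 0.001
```

```bash
python3 st.py
```

```text
16.38 cf mm [ -0.3 -52.   22.5] rot [-0.01 -0.01 -0.  ] F [0.3 0.2 0.3] Tq [0.05 0.31 0.01] open 0.001
```

Emit:
{"name": "drive_tool", "arguments": {
  "increments": [
    [1,0.044,0.014,-0.066,0,0,0],
    [1,0.088,0.027,-0.131,0,0,0],
    [1,0.131,0.041,-0.197,0,0,0],
    [1,0.131,0.041,-0.197,0,0,0]
  ]
}}

```text
t: 16.72
tool_pos: [0.5748, 0.1127, 0.1872]
orientation: [1.599, 2.172, 0.685]
force: [-1.9, -0.0, 2.5]
opening: 0.0005
```

```bash
python3 st.py
```

```text
16.72 cf mm [ -0.1 -52.1  16.4] rot [-0.01 -0.02 -0.01] F [-0.   0.5  3.1] Tq [-0.    0.28 -0.  ] open 0.0005
```

Emit:
{"name": "drive_tool", "arguments": {
  "increments": [
    [1,0.044,0.014,-0.066,0,0,0],
    [1,0.088,0.027,-0.131,0,0,0],
    [1,0.131,0.041,-0.197,0,0,0],
    [1,0.131,0.041,-0.197,0,0,0]
  ]
}}

```text
t: 17.05
tool_pos: [0.5781, 0.1137, 0.1824]
orientation: [1.599, 2.172, 0.685]
force: [-4.7, -0.9, 5.3]
opening: 0.0004
```

```bash
python3 st.py
```

```text
17.05 cf mm [ -0.1 -52.1  10.5] rot [-0.02 -0.02  0.  ] F [-0.9  0.5  7.1] Tq [-0.06  0.54 -0.03] open 0.0004
```

Emit:
{"name": "drive_tool", "arguments": {
  "increments": [
    [1,0.044,0.014,-0.066,0,0,0],
    [1,0.066,0.02,-0.098,0,0,0],
    [1,0.066,0.02,-0.098,0,0,0]
  ]
}}

```text
t: 17.3
tool_pos: [0.5797, 0.1142, 0.1802]
orientation: [1.599, 2.172, 0.685]
force: [-6.0, -2.3, 7.1]
opening: 0.0005
```

```bash
python3 st.py
```

```text
17.3 cf mm [  0.1 -52.2   7.7] rot [-0.02 -0.03  0.01] F [-1.1 -0.4  9.5] Tq [-0.06  0.64  0.05] open 0.0005
```

Emit:
{"name": "drive_tool", "arguments": {
  "increments": [
    [1,0.044,0.014,-0.066,0,0,0],
    [1,0.066,0.02,-0.098,0,0,0],
    [1,0.066,0.02,-0.098,0,0,0]
  ]
}}

```text
t: 17.55
tool_pos: [0.5814, 0.1146, 0.1779]
orientation: [1.599, 2.172, 0.685]
force: [-7.8, -3.8, 8.5]
opening: 0.0006
```

```bash
python3 st.py
```

```text
17.55 cf mm [  0.2 -52.3   4.8] rot [-0.03 -0.04  0.01] F [-2.1 -1.3 11.9] Tq [-0.16  0.73 -0.06] open 0.0006
```

Emit:
{"name": "drive_tool", "arguments": {
  "increments": [
    [1,0.022,0.007,-0.033,0,0,0],
    [1,0.044,0.014,-0.066,0,0,0],
    [1,0.044,0.014,-0.066,0,0,0]
  ]
}}

```text
t: 17.8
tool_pos: [0.5825, 0.1149, 0.1761]
orientation: [1.599, 2.171, 0.685]
force: [-3.7, -2.1, 3.9]
opening: 0.0006
```

```bash
python3 st.py
```

```text
17.8 cf mm [  0.1 -52.3   2.6] rot [-0.03 -0.04  0.  ] F [-1.2 -0.9  5.6] Tq [-0.24  0.46  0.02] open 0.0006
```

That's the second snap (about 12 down to 5.6 N). I'll press on to about 20 N to seat it.

Emit:
{"name": "drive_tool", "arguments": {
  "increments": [
    [1,0.044,0.014,-0.066,0,0,0],
    [1,0.088,0.027,-0.131,0,0,0],
    [1,0.131,0.041,-0.197,0,0,0],
    [1,0.131,0.041,-0.197,0,0,0]
  ]
}}

```text
t: 18.13
tool_pos: [0.5858, 0.1159, 0.1712]
orientation: [1.599, 2.172, 0.685]
force: [-8.5, -3.4, 8.1]
opening: 0.0004
```

```bash
python3 st.py
```

```text
18.13 cf mm [  0.1 -52.3  -3.3] rot [-0.03 -0.03  0.01] F [-2.9 -0.7 11.8] Tq [-0.2   0.78  0.02] open 0.0004
```

Emit:
{"name": "drive_tool", "arguments": {
  "increments": [
    [1,0.044,0.014,-0.066,0,0,0],
    [1,0.088,0.027,-0.131,0,0,0],
    [1,0.088,0.027,-0.131,0,0,0]
  ]
}}

```text
t: 18.38
tool_pos: [0.588, 0.1166, 0.168]
orientation: [1.599, 2.172, 0.685]
force: [-11.5, -3.9, 10.9]
opening: 0.0005
```

```bash
python3 st.py
```

```text
18.38 cf mm [  0.1 -52.3  -7.2] rot [-0.03 -0.02  0.01] F [-3.7 -0.3 15.9] Tq [-0.17  1.02 -0.02] open 0.0005
```

Emit:
{"name": "drive_tool", "arguments": {
  "increments": [
    [1,0.044,0.014,-0.066,0,0,0],
    [1,0.088,0.027,-0.131,0,0,0],
    [1,0.088,0.027,-0.131,0,0,0]
  ]
}}

```text
t: 18.63
tool_pos: [0.5901, 0.1172, 0.1649]
orientation: [1.599, 2.172, 0.685]
force: [-14.9, -5.4, 12.6]
opening: 0.0006
```

```bash
python3 st.py
```

```text
18.63 cf mm [  0.1 -52.3 -11.1] rot [-0.03 -0.02  0.02] F [-5.8 -0.7 19.4] Tq [-0.21  1.2   0.01] open 0.0006
```

Emit:
{"name": "drive_tool", "arguments": {
  "increments": [
    [1,-0.2,-0.06,0.3,0,0,0],
    [1,-0.6,-0.19,0.9,0,0,0],
    [1,-1.1,-0.34,1.65,0,0,0],
    [1,-1.7,-0.53,2.5,0,0,0],
    [1,-2.3,-0.7,3.4,0,0,0],
    [1,-2.85,-0.88,4.26,0,0,0],
    [1,-2.85,-0.88,4.26,0,0,0],
    [1,-2.85,-0.88,4.26,0,0,0],
    [1,-2.85,-0.88,4.26,0,0,0]
  ]
}}

```text
t: 19.38
tool_pos: [0.5187, 0.0955, 0.2702]
orientation: [1.6, 2.172, 0.685]
force: [-0.3, -0.1, -0.3]
opening: 0.0006
```

```bash
python3 look.py j; python3 - <<'E'
from tgt import *
from plant import robot
s=robot.read_state();c=robot.read_camera("wrist");c["T"]=wristT(s,c);pickle.dump(c,open("j_wrist.pkl","wb"))
cv2.imwrite("pics/j_wrist.png",cv2.resize(c["image"][:,:,::-1],None,fx=1.5,fy=1.5,interpolation=cv2.INTER_CUBIC))
E
```

```text
19.3833 tcp [0.5187 0.0955 0.2702] clockframe mm [ -0.6 -51.9 118. ] rot err deg [-0.01  0.01 -0.02] F [-0.4 -0.  -0.1] Tq [-0.02  0.26  0.04] open 0.0006
```

View pics/j_side.png

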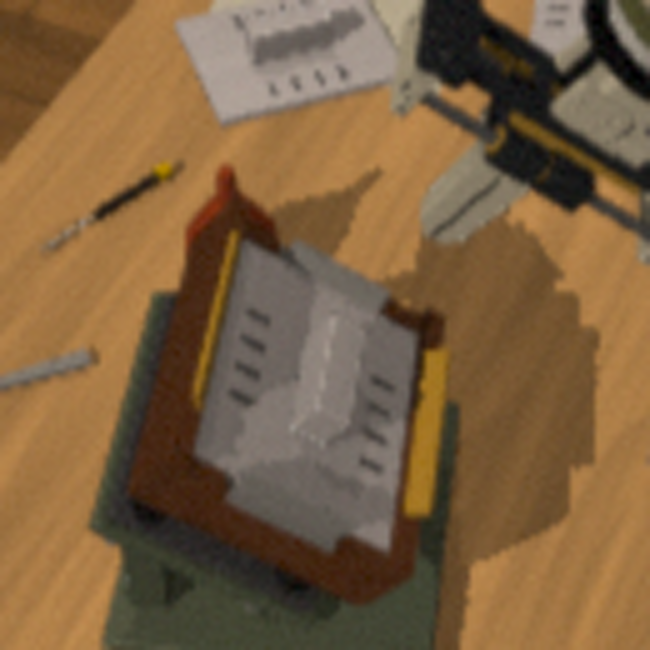

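View pics/j_scene.png

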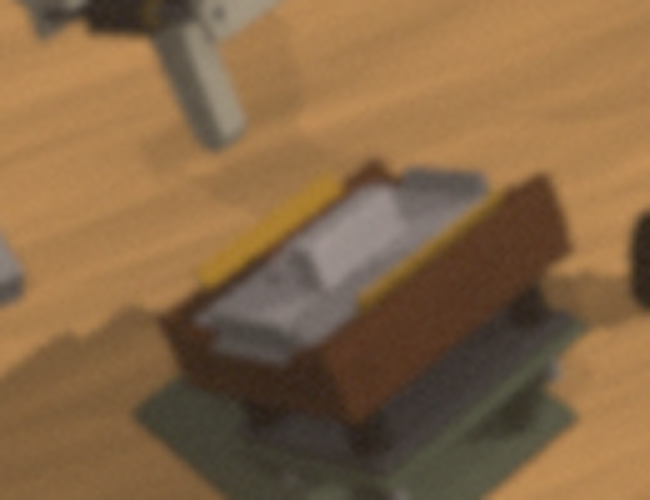

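View pics/j_wrist.png

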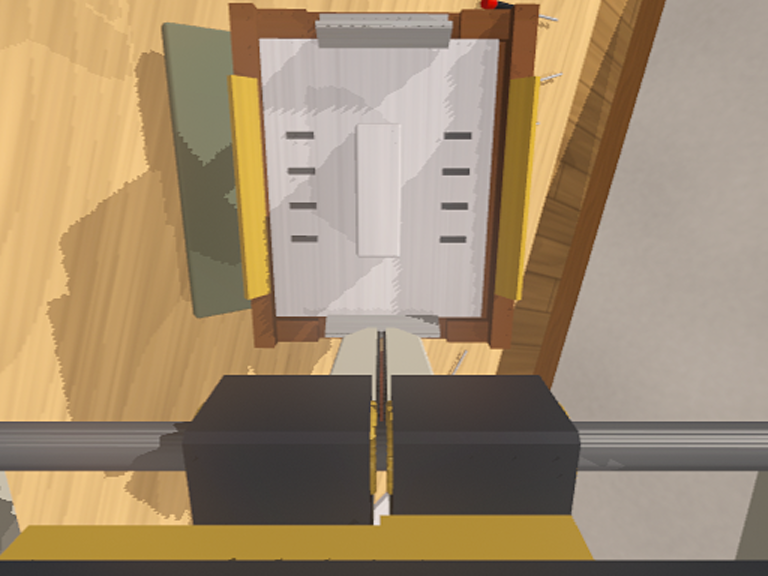

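Both catches now lie over the cover's ends: +y at wrist (385,30), -y at (382,325). I'll check the heights with numbers from zoomed crops.

```bash
python3 - <<'E'
from h import *
c=pickle.load(open("j_wrist.pkl","rb"));im=c["image"][:,:,::-1]
def crop(x0,x1,y0,y1,k,f):
    a=cv2.resize(im[y0:y1,x0:x1],None,fx=k,fy=k,interpolation=cv2.INTER_CUBIC).copy()
    for u in range((x0+9)//10*10,x1,10):
        X=int((u+.5-x0)*k);cv2.line(a,(X,0),(X,8),(0,0,255),1);cv2.putText(a,str(u),(X-9,18),0,.35,(0,0,255),1)
    for u in range((y0+9)//10*10,y1,10):
        X=int((u+.5-y0)*k);cv2.line(a,(0,X),(8,X),(0,0,255),1);cv2.putText(a,str(u),(10,X+4),0,.35,(0,0,255),1)
    cv2.imwrite(f,a)
crop(145,365,0,90,3.6,"pics/jw1.png");crop(145,365,150,240,3.6,"pics/jw2.png")
E
```

```text
(no output)
```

View pics/jw1.png

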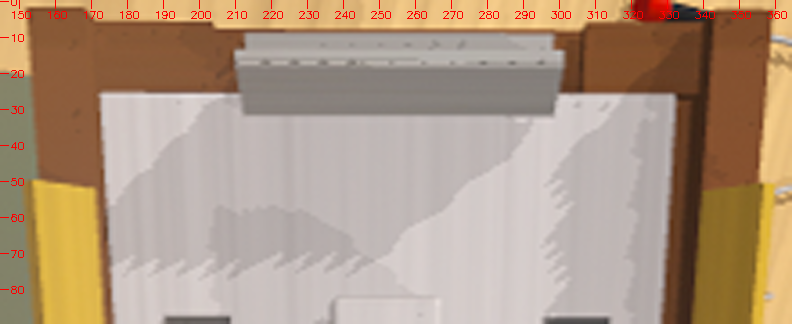

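View pics/jw2.png

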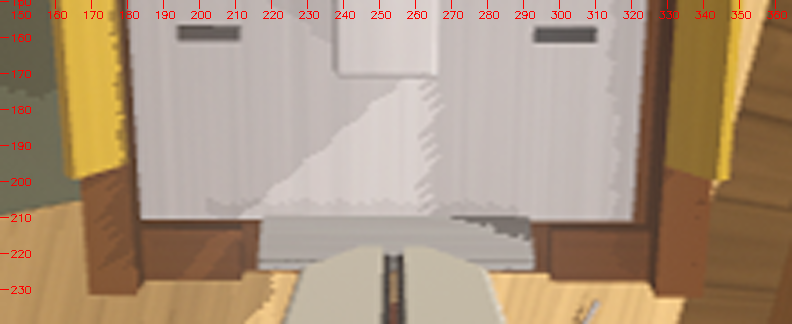

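```bash
python3 - <<'E'
from tgt import *
c=pickle.load(open("j_wrist.pkl","rb"))
CP=np.array([(-80,96,16),(80,96,16),(-80,-96,16),(80,-96,16)])/1e3
cu=np.array([(152.3,2.3),(358.4,2.8),(169.5,230.9),(339.8,232)])
KP=np.array([(-65,80,6),(65,80,6),(-65,-80,6),(65,-80,6),(-12,35,36),(12,35,36),(-12,-35,36),(12,-35,36)])/1e3
ku=np.array([(172.6,25.6),(332.3,25.6),(183.7,210.3),(320.1,210.6),(237.6,82.3),(265.9,82.3),(238.4,170.9),(265.9,170.9)])
def f(P,U,full):
    def r(q):
        M=RC@R.from_rotvec(q[3:6]).as_matrix()
        return np.r_[(proj(c,(P@M.T)+RC@q[:3]+p[:3])-U).ravel(), q[3:6]*(0 if full else 300)]
    return least_squares(r,np.zeros(6))
a=f(CP,cu,0);b=f(KP,ku,1);b0=f(KP,ku,0)
for r in(a,b,b0): print((r.x[:3]*1e3).round(1),np.degrees(r.x[3:]).round(2),"rms",np.sqrt(np.mean(r.fun**2)).round(2))
d1=b.x[:3]-a.x[:3];print("cover-clock mm",d1*1e3)
for y in(.08,-.08): print("end",y,"z",((R.from_rotvec(b.x[3:]).apply([0,y,0])+d1)[2]*1e3).round(1))
# what cover corners expected for home cover vs 8mm raised ends
for z in(0,.008):
    q=proj(c,(KP+[0,0,z])@RC.T+RC@a.x[:3]+p[:3]);print(z,(q-ku).round(1).tolist())
E
```

```text
[ -0.4  -0.4 -25.3] [-0.03 -0.01 -0.1 ] rms 0.33
[ -2.8   1.4 -25. ] [-0.13  0.04 -0.17] rms 0.66
[ -2.8   1.4 -25. ] [-0.01  0.   -0.07] rms 0.67
cover-clock mm [-2.42295115  1.73670615  0.35019058]
end 0.08 z 0.2
end -0.08 z 0.5
0 [[3.0, 2.7], [2.1, 2.5], [3.5, 1.4], [2.5, 1.1], [1.7, 2.1], [4.7, 2.1], [2.0, 2.5], [3.5, 2.5]]
0.008 [[0.5, 0.5], [4.6, 0.3], [1.7, 4.4], [4.3, 4.1], [1.1, 1.6], [5.3, 1.6], [1.6, 4.9], [4.0, 4.9]]
```

The measurements say it is done: ends at about 0.2 and 0.5 mm, tilt about 0.1 deg, and the tool is clear. Handing in.

```bash
python3 -c "
from plant import robot
print(robot.close_job()); print(robot.read_state()['t'])"
```

```text
the job is handed in; nothing more can be done
None
the job is handed in; nothing more can be done
```

The cover is in the clock and both ends snapped past their catches. I handed the job in at about 19.5 s, with the gripper clear of everything; no verdict came back.

**What I did:** I picked up the nearest cover by its rib and laid it level on the two catches, then pressed each end about 52 mm from the middle with the closed fingers.
- **+y end:** the force peaked at 15.8 N, dropped to 10.6 N at the snap, then rose to 19.7 N on the seat.
- **-y end:** the force peaked at 11.9 N, dropped to 5.6 N, then rose to 19.4 N.
- **Cushions and bed:** every force reading stayed below 20 N, so the cushions were well short of being flat. The bed slid about 25 mm to its stop during the first press.

**Last checks, after letting go (wrist camera fit, good to about 1 mm):**

| Check | Measured | Limit |
|---|---|---|
| +y end above seat | 0.2 mm | 2 mm |
| -y end above seat | 0.5 mm | 2 mm |
| Tilt | about 0.1 deg (0.002 rad) | 0.06 rad |
| Cover centre from seat centre | about 18.6 mm | 23 mm |

The pictures show both catches lying over the cover's edges. The fit put the cover about 3 mm off centre sideways, slightly more than the 2.5 mm and 1.5 mm clearances allow, so part of that is measuring error. The blower and loupe looked undisturbed by eye, but I did not measure any of the bystanders. The block was only partly visible in the last pictures. No check failed.

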